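# Tip an anode plate up out of the rinse tank and hang it on the plating tank's anode bar

## Robot

A 7-joint arm with a two-finger parallel gripper is mounted at the origin on a cart in front of the work surface, level with it; the furniture and walls round the work are solid. World frame = base frame: x ahead of the robot, y to its left, z up, the work surface at z = 0. Lengths are in m, angles in rad, forces in N, time in s.
With the tool pointing down it reaches from about 0.4 to 0.9 m from the base axis. Payload 5.6 kg.
Tool frame: the origin (TCP) lies at the very end of the fingers, on their centre line; the grasp point (between the pads) lies tcp_to_grasp behind it (tcp_to_grasp is the distance from the TCP to the grasp point, in m); z points along the fingers, y is the direction in which the jaws open and shut (so a half turn about z gives the same grasp; the last joint's range is limited). The gripper opens to 92 mm and grips with 3 to 60 N. Pads are 20 mm wide; open, the fingers measure 128 mm over their backs; the gripper's body (75 mm by 189 mm) begins 69 mm behind the grasp point.
Start: joints at [-1.145, 0.468, -0.012, 1.603, 0.006, 1.071, -0.056], TCP at [0.294, 0.58, 0.189] pointing down, gripper open.
Joint ranges: [-2.53, 2.53], [-0.31, 2.02], [-1.57, 1.55], [0.28, 2.44], [-1.29, 4.43], [0.15, 1.84], [-2.92, 2.92]. Speed limits (rad/s): [2.57, 2.57, 3.14, 3.14, 3.14, 3.14, 3.14].

## Interface

Orientations are given as a 3x3 rotation matrix whose columns are the frame's x, y, z axes.
In Python, from plant import * gives the robot as it stands.
- The arm moves only by the tool step_arm, never from a script. Its argument "commands" is one flat list of numbers, 7 for each row, row after row: the shift along the tool's x, y, z in mm, then the turn, a rotation vector about the tool's x, y, z in degrees, then the closure in counts, from 0 (fully open) to 255 (shut). A call has 1 to 20 rows; each row shifts and turns the commanded pose from where the row before left it, along the tool's axes as they then stand; what a row does not reach is not made up. A row lasts 1/8 s, in which the tool goes at most 62.5 mm and 10.7 degrees, less where a joint would pass 70% of its speed; a pose out of reach is approached as far as the arm can. A call is refused whole if a number of a shift passes 62.5 or a number of a turn 10.7, either way. A call with a gripper value outside its range is refused whole. The fingers move at their own pace and stop on an object; "grip_force" is the grip in N (left out, the last holds). Time passes only in rows, so rows that do not move let the fingers close. It gives the time, the measured TCP pose, the force and the opening at its end, in the units of the state.
- get_obs(): the state, without advancing time (a new reading comes with each control period).
- read_camera(name): name is "scene" or "top" or "wrist"; returns a dict with "pixels" (480x640x3 uint8, red, green, blue), "depth" (480x640 float32, m along the optical axis (not along the pixel's ray), 0 where there is no reading), "K" (3x3 intrinsics, pixels), "D" ([k1, k2, p1, p2, k3] as OpenCV has them; the pictures are not rectified), "eye" and "attitude" of the camera in the world. Camera axes: x right, y down, z forward; pixel columns grow to the right and rows downward; lengths in m; the calibration is good to about 2 mm. A picture is of the moment at which its call begins.
- hand_in(): hands the job in, once; it reports no verdict.
The state is a dict: "clock": time; "q": joint angles; "dq": joint speeds; "joint_torque": joint torques, N m; "position": TCP position; "tool_rot": TCP orientation; "contact_force": force on the tool from outside, world axes, zero at the start; "ft_torque": the same for the moment, N m; "opening": finger opening in m.
Only numpy, scipy, OpenCV 4.12 (cv2) and the standard library are available. Lean on these libraries where they do the work, as an engineer would, in place of code of your own. Each camera call takes 0.05 s, during which the arm holds its last target.

## Task

The rinsed anode plate lies flat on the bottom of the narrow grey rinse tank. Lift it by its nib edge and tip it up on its foot end, so that it leans on the tank's sloping end wall; then take it by its bare head end, lift it out without dropping it and hang it beside the other anode plate on the plating tank's flat brass bar, with its nib fully seated over the bar and the plate hanging plumb and still. Leave the other anode plate hanging where it is.

Things in the scene. Friction and masses are not known exactly. Their poses are not given: they have to be found in the camera images.
- anode: grey cast-metal anode plate, 140 x 64 x 10 mm, about 0.42 kg, loose; starts flat on the rinse tank's floor, nib up, foot end towards the sloping wall. Origin: middle of its plain back face (underside while lying). x along its length to the head edge (x = +70 mm; foot edge x = -70), y across, z out of the nibbed face (at z = 10). Bare from nib to head edge; mass centre near the middle
- anode_nib (a point): middle of the nib's post (anode x = 28, y = 0, z = 23 mm). Post: x = 24 to 32, 22 mm wide in y, rising from the face to z = 36; its tip turns over towards the foot at x = 12 to 24, z = 29 to 36, leaving a slot 19 mm wide and 12 mm deep, open to the foot, for the bar. Axes as the anode's
- anode_seat (a point): the slot's bottom: middle of the post's foot-side surface, which comes to rest on the bar's top (anode x = 24, y = 0, z = 19.5 mm); axes as the anode's. The slot has 7 mm play on the bar: the plate hangs plumb when its face lies against the bar's side, and lists by up to 0.25 rad the farther off it hangs
- anode_foot (a point): middle of the anode's foot edge (anode x = -70, y = 0, z = 5 mm); axes as the anode's
- rinse_tank: narrow open grey plastic tank, fixed. Origin: underside, middle of the floor; x along it to the sloping end, z up. Inner floor at z = 6 mm, from x = -85 to +85, 96 mm wide; rim at z = 71. Walls 6 mm, upright but for the end at +x, which leans outward 14 degrees (0.244 rad) from the floor's end at x = +85. A drain stub juts 23 mm from the -x end
- plating_tank: open white plastic tank, fixed, 150 (x) x 210 (y) mm, walls and floor 5 mm, rim at z = 98. Origin: middle of its underside, z up. A flat brass bar spans it along y at x = +20 mm, an 8 mm copper rod at x = -50 (top at z = 109). Plates hang on the bar's -x side, nib tips over to +x. The +y half of the bar is free; a small terminal post stands on it at y = +113
- bar_top (a point): middle of the brass bar's top surface; the bar is 12 mm thick in x, 30 mm high, 244 mm long in y (plating tank x = 20, y = 0, z = 118 mm); axes as the plating tank's
- anode_2: second anode plate of the same make, loose, hanging by its nib on the -y half of the brass bar, about 52 mm from the bar's middle; frame as the first's, so its x points up
Not all that is in view belongs to the job. Leave any orange look-alike of the anode alone.

How it is judged:
By the outcome, as a careful person would: the job done as asked, in the order asked, and still so for the second after the job is handed in, with the robot touching nothing.
It also fails if it takes over 66 s, if anything falls off the work surface, if the arm or the gripper's body presses on something with over 40 N, if the wrist force passes 120 N, or if a joint passes its speed limit or range.

## Working session

There is one attempt and no reset: what is moved stays moved. The work goes in short steps, Python scripts to look and compute and a tool call to move; the robot and the scene stay as the last step left them, time stands still between calls to the robot, and variables do not carry over. Pictures are saved under pics/ and viewed, and the job is handed in when it is done.

Besides the shell and the picture viewer there is one more tool, called after "Call:" as a command line: name --argument value ..., lists and objects as JSON in quotes. step_arm: Moves the arm, as the interface text tells. Its arguments: {"type":"object","properties":{"commands":{"type":"array","items":{"type":"number"}},"grip_force":{"type":"number"}},"required":["commands"]}

```bash
ls; mkdir -p pics
python3 - <<'E'
from plant import *
import cv2
o=get_obs();print(o)
try: print(tcp_to_grasp)
except Exception as e: print(e)
for n in ["scene","top","wrist"]:
    c=read_camera(n);cv2.imwrite(f"pics/{n}0.png",c["pixels"][:,:,::-1]);print(n,c["K"],c["D"],c["eye"],c["attitude"])
    import numpy as np
    np.savez(f"pics/{n}0.npz",**c)
E
```

```text
pics
{'clock': 0.0, 'q': array([-1.14501133,  0.46837578, -0.01160459,  1.60361386,  0.00604928,
        1.07136548, -0.05632471]), 'dq': array([ 9.09463149e-04,  9.01142448e-04, -3.02105998e-04, -1.59649526e-03,
       -3.88052900e-05,  1.83093935e-04,  1.08810359e-03]), 'joint_torque': array([-1.76316225e-04, -5.20561230e+01, -1.19814259e-02, -2.43742830e+01,
       -5.66309493e-02,  1.72058662e-02,  1.58127291e-04]), 'position': array([0.29347228, 0.57929003, 0.18804534]), 'tool_rot': array([[-8.92089245e-01,  4.51858806e-01, -6.31604801e-04],
       [ 4.51859218e-01,  8.92087808e-01, -1.60962576e-03],
       [-1.63876632e-04, -1.72132628e-03, -9.99998505e-01]]), 'contact_force': array([ 0.43723381, -0.15199256,  1.48213546]), 'ft_torque': array([-0.0315916 , -0.02274218,  0.01203914]), 'opening': 0.09208613478172721}
0.0187
scene [[499.76937034   0.         317.68243838]
 [  0.         499.76937034 238.89177501]
 [  0.           0.           1.        ]] [-0.0623649  0.         0.         0.         0.       ] [ 0.1723604  -0.54661993  0.89804187] [[ 0.76366352 -0.50551184  0.40159159]
 [-0.64559703 -0.5933573   0.48076148]
 [-0.00474332 -0.62640634 -0.77948226]]
top [[496.00359795   0.         323.5714919 ]
 [  0.         496.00359795 228.00816476]
 [  0.           0.           1.        ]] [-0.05796172  0.          0.          0.          0.        ] [ 0.45128136 -0.06301446  1.11732996] [[ 0.00357865 -0.98866414  0.15010134]
 [-0.99992155 -0.00173608  0.01240475]
 [-0.01200354 -0.15013395 -0.98859279]]
wrist [[344.53444463   0.         312.39072558]
 [  0.         344.53444463 238.35357103]
 [  0.           0.           1.        ]] [0.01308787 0.         0.         0.         0.        ] [0.21991636 0.61774215 0.38323761] [[ 0.45192983  0.85429695  0.25678036]
 [ 0.89205186 -0.43225106 -0.13191852]
 [-0.00170401  0.28867931 -0.95742433]]
```

View pics/scene0.png

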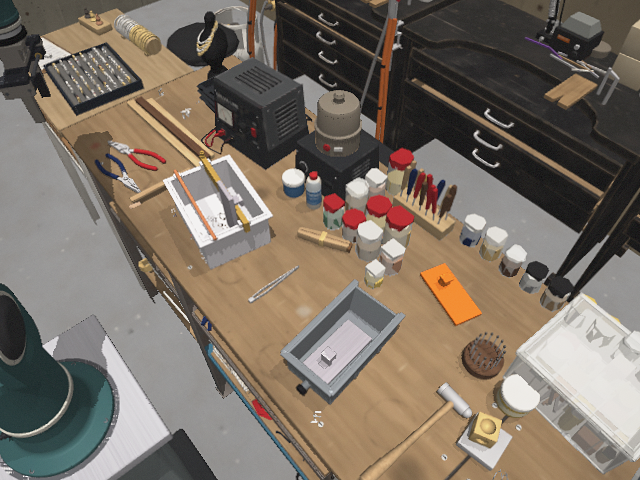

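View pics/top0.png

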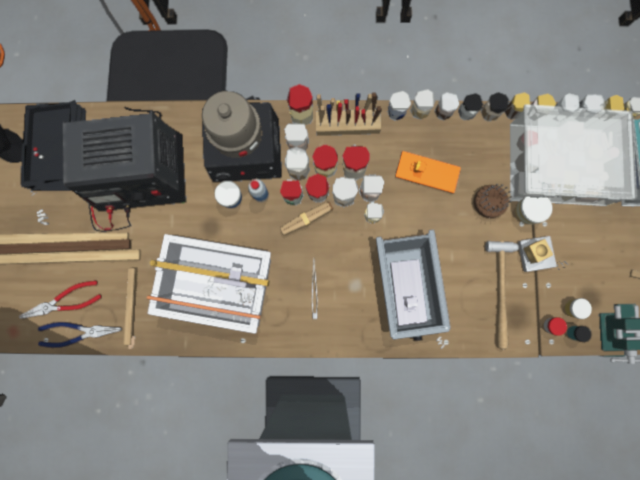

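View pics/wrist0.png

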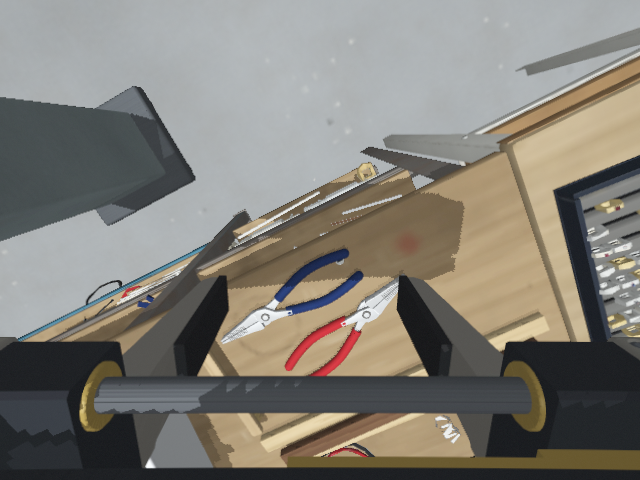

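```bash
cat > h.py <<'E'
import numpy as np, cv2
def load(n): return dict(np.load(f"pics/{n}.npz"))
def cloud(c):
    K,D=c["K"],c["D"]; h,w=c["depth"].shape
    u,v=np.meshgrid(np.arange(w),np.arange(h))
    p=cv2.undistortPoints(np.stack([u,v],-1).reshape(-1,1,2).astype(np.float64),K,D).reshape(h,w,2)
    d=c["depth"][...,None].astype(float)
    P=np.concatenate([p*d,d],-1)
    return P@np.array(c["attitude"]).T+np.array(c["eye"])
def proj(c,X):
    X=np.atleast_2d(X); A=np.array(c["attitude"]); Xc=(X-np.array(c["eye"]))@A
    return cv2.projectPoints(Xc,np.zeros(3),np.zeros(3),c["K"],c["D"])[0].reshape(-1,2)
def ray(c,u,v,z):
    """intersect pixel ray with plane world z"""
    p=cv2.undistortPoints(np.array([[[u,v]]],float),c["K"],c["D"]).reshape(2)
    d=np.array(c["attitude"])@np.array([p[0],p[1],1]); e=np.array(c["eye"])
    return e+d*(z-e[2])/d[2]
def crop(c,u0,v0,u1,v1,s,name):
    im=c["pixels"][v0:v1,u0:u1,::-1]
    cv2.imwrite(f"pics/{name}.png",cv2.resize(im,None,fx=s,fy=s,interpolation=cv2.INTER_CUBIC))
def snap(n,name):
    import plant
    c=plant.read_camera(n); np.savez(f"pics/{name}.npz",**c); cv2.imwrite(f"pics/{name}.png",c["pixels"][:,:,::-1]); return c
E
python3 - <<'E'
from h import *
c=load("top0")
crop(c,365,220,465,345,4.8,"t_rinse"); crop(c,135,225,285,340,5,"t_plat")
P=cloud(c)
np.set_printoptions(precision=3,suppress=True,linewidth=200)
# z-maps
print((P[225:345:6,370:460:6,2]*1000).astype(int))
print((P[225:340:6,140:282:6,2]*1000).astype(int))
E
```

```text
[[   0   -2   -1   -2    0    0    1   -1    0    1    1    0   -5   -2    0]
 [  -2    2    1    0    2    1    0    0    2    1   68    0    1    1   -1]
 [   0    0   -2   -1    2    0   66   68   69   68   72    0    2    2   -2]
 [   2    0   73   61   61   55   45   39   38   34   69   69   -3    3   -1]
 [   0    0   69   24   20   16    7    5    4    3   68   69    1   -1   -3]
 [   2    1   71    4    7    3    5    4    9    6   57   71    1   -1   -2]
 [  -2    0   71    6   16   12   18   13   15    6   47   68    2    0   -2]
 [   0    2   69    6   11   16   17   14   12    4   33   69    1    0   -1]
 [   0    1   70   67   14   11   15   17   14    4   24   71    0    0   -1]
 [   0   -1   69   70   18   17   13   18   13    6   14   69   70    0    0]
 [   0    0   -1   71   11   15   20   14   14    9    7   64   72    1   -1]
 [   0    1    0   74    9   17   17   13   15    6    3   56   69   -2    0]
 [  -2    5   -2   69    6   16   15   36   15    5    5   49   71    1   -1]
 [   5    0   -3   70    7   15   21   38   18   16    5   41   66    1    1]
 [   0  
[... 1741 characters left out ...]
3  -1]
 [ -2   2  94  82  41   2 109 105 106   2   2   4   0   8   5   3   3  19   3  97  96  -2  -1  -1]
 [ -3   0  95 101  76  41   7  10   2   4   8 106 110 110 104  10   5   8   5  99  19  -4   0  -3]
 [ -1   0   0  97  97  92  94  95 100  97  65  36   5   3   6   7   6 109 111 105  -1  -1  -2  -1]
 [  0   1   1  -3   2   0   0   1  92  97  99  96  96  98  98  88  54  21   5  98  -2  -1   0   0]
 [  1   0   0   0  -1   3   1   0  -5   1   0   0  -1   0  95  97  97  93  97 101   0   0   0   0]
 [ -1   0   0   2  -1  -1  -1  -1  -1  -2   0  -3   3  -1  -1   1   3   0   0   2   0  -1  -2  -2]
 [  0  -1   1  -2  -2   3  -2  -1  -2  -2   0  -3   0   0  -1   0   4   2  -1   0   2  -2  -2   2]]
```

Run:
```python
from h import *
c=load("scene0")
crop(c,270,270,420,410,5,"s_rinse"); crop(c,150,145,290,275,5,"s_plat")
```

```text
(no output)
```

View pics/t_rinse.png

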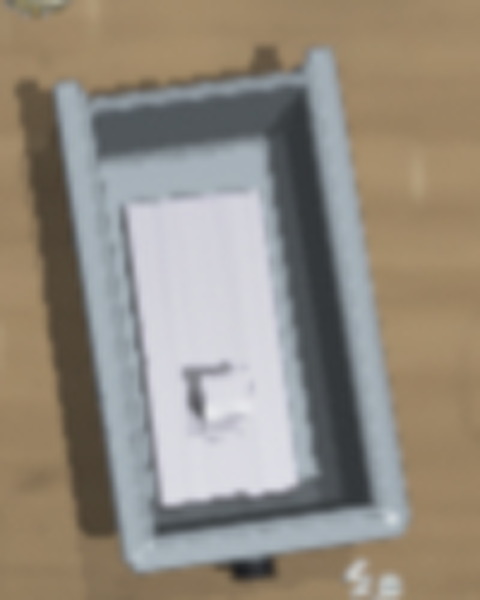

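View pics/t_plat.png

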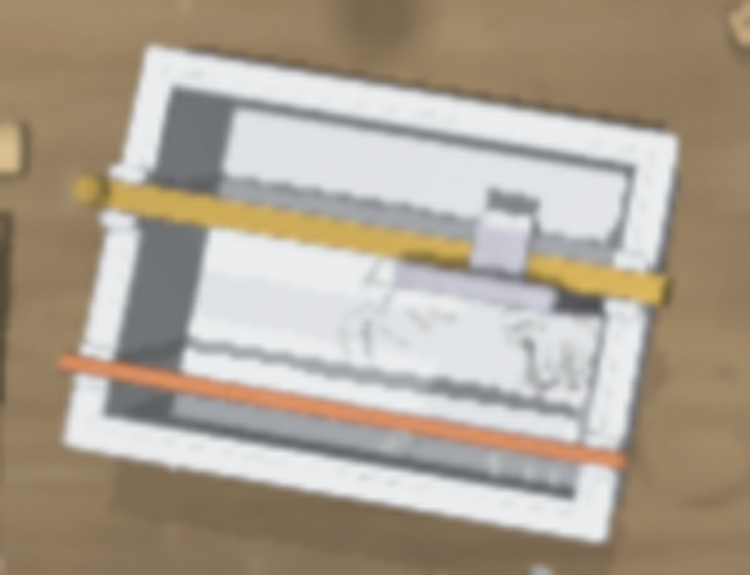

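View pics/s_rinse.png

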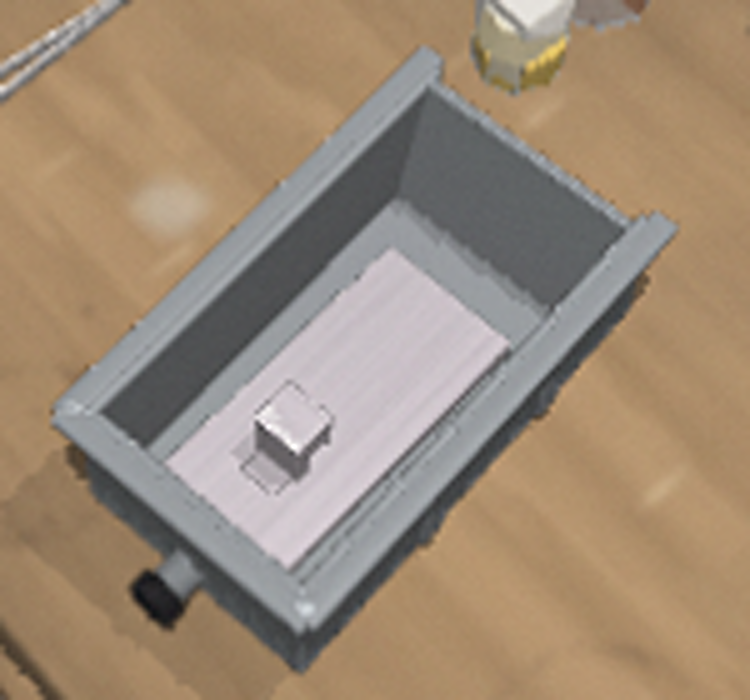

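View pics/s_plat.png

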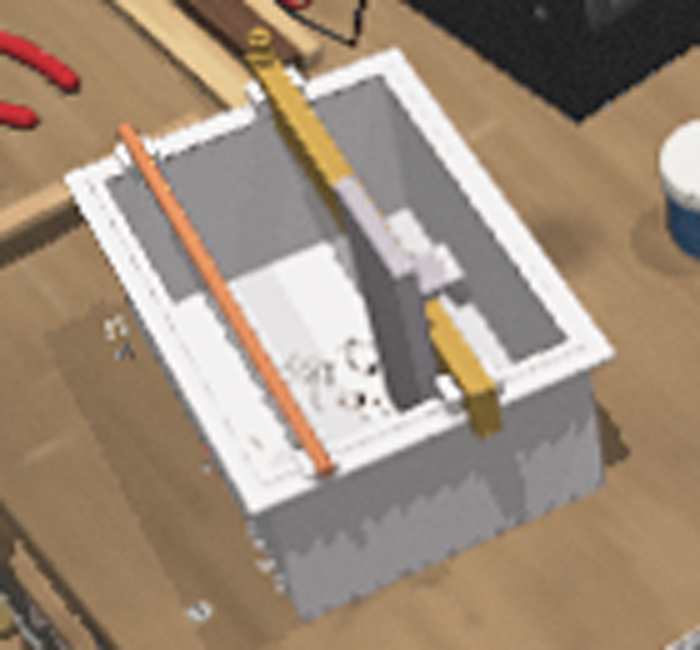

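Run:
```python
from h import *
np.set_printoptions(precision=1,suppress=True,linewidth=200)
c=load("top0");s=load("scene0")
def T(pts,off,k,z,cc): return np.array([ray(cc,off[0]+x/k-0.5+0.5/k,off[1]+y/k-0.5+0.5/k,z) for x,y in pts])*1000
print("plate top",T([(125,207),(253,190),(298,487),(163,505)],(365,220),4.8,.016,c))
print("plate scene",T([(393,247),(510,345),(290,568),(168,462)],(270,270),5,.016,s))
print("rim outer top: -x corners, sides' ends",T([(130,570),(408,520),(328,45),(57,85)],(365,220),4.8,.071,c))
print("rim scene",T([(55,412),(305,622),(675,225),(427,47)],(270,270),5,.071,s))
print("bar near ends, scene",T([(250,70),(275,60),(497,393),(470,400)],(150,145),5,.118,s))
print("bar top",T([(108,178),(108,207),(668,275),(660,305)],(135,225),5,.118,c))
print("plat rim top",T([(148,45),(680,135),(605,543),(65,445)],(135,225),5,.098,c))
print("plat rim scene",T([(398,50),(613,355),(255,512),(67,178)],(150,145),5,.098,s))
print("nib top z36+6",T([(202,375),(252,370),(252,415),(208,420)],(365,220),4.8,.042,c))
print("anode2 top",T([(398,262),(556,290),(553,310),(395,282)],(135,225),5,.164,c))
for cc in(c,s):
  P=cloud(cc)
  m=(abs(P[...,0]-.45)<.15)&(abs(P[...,1]+.25)<.15)
  q=P[m]
  r=q[(q[:,2]>.063)&(q[:,2]<.08)]; print("rim z",np.median(r[:,2])*1000, cv2.minAreaRect((r[:,:2]*1000).astype(np.float32)))
  # interior plate
```

```text
plate top [[ 540.7 -198.5   16. ]
 [ 548.7 -258.    16. ]
 [ 412.9 -275.6   16. ]
 [ 404.8 -213.8   16. ]]
plate scene [[ 540.2 -200.    16. ]
 [ 545.6 -262.    16. ]
 [ 420.1 -275.4   16. ]
 [ 412.5 -213.5   16. ]]
rim outer top: -x corners, sides' ends [[ 379.5 -191.6   71. ]
 [ 400.7 -312.4   71. ]
 [ 608.5 -283.2   71. ]
 [ 590.3 -162.5   71. ]]
rim scene [[ 378.7 -192.9   71. ]
 [ 395.9 -310.3   71. ]
 [ 605.  -284.1   71. ]
 [ 588.9 -163.2   71. ]]
bar near ends, scene [[520.1 294.1 118. ]
 [532.6 292.4 118. ]
 [493.4  57.8 118. ]
 [482.7  62.  118. ]]
bar top [[536.  290.8 118. ]
 [524.1 290.2 118. ]
 [497.8  60.5 118. ]
 [485.8  63.5 118. ]]
plat rim top [[593.6 283.8  98. ]
 [556.5  59.2  98. ]
 [390.4  86.6  98. ]
 [427.7 310.4  98. ]]
plat rim scene [[590.4 281.2  98. ]
 [551.8  58.6  98. ]
 [389.3  85.3  98. ]
 [426.2 308.2  98. ]]
nib top z36+6 [[ 463.3 -228.7   42. ]
 [ 465.6 -251.1   42. ]
 [ 445.6 -250.7   42. ]
 [ 443.4 -231.    42. ]]
anode2 top [[500.2 159.4 164. ]
 [489.8  97.9 164. ]
 [482.1  98.9 164. ]
 [492.5 160.3 164. ]]
rim z 70.27931561241462 ((492.2633972167969, -238.07168579101562), (215.31094360351562, 127.34088134765625), 7.824273586273193)
rim z 71.52214965036896 ((489.4973449707031, -238.457275390625), (216.88900756835938, 127.7216567993164), 7.984854221343994)
```

```bash
cat >> h.py <<'E'
from scipy.spatial.transform import Rotation as R
np.set_printoptions(precision=3,suppress=True,linewidth=180)
def frame(z,y):
    z=np.array(z,float);z/=np.linalg.norm(z);y=np.array(y,float);y-=z*(z@y);y/=np.linalg.norm(y)
    return np.stack([np.cross(y,z),y,z],1)
def plan(wps,cl,start=None,r=1):
    """wps: list of (pos,R,nrows); prints rounded rows"""
    if start is None:
        import plant; o=plant.get_obs(); start=(o["position"],o["tool_rot"])
    p,Rm=np.array(start[0]),R.from_matrix(start[1]).as_matrix()
    out=[]
    for pos,Rt,n in wps:
        p0,R0=p.copy(),Rm.copy(); rv=(R.from_matrix(R0.T@Rt)).as_rotvec()
        for k in range(1,n+1):
            pt=p0+(np.array(pos)-p0)*k/n; Rk=R0@R.from_rotvec(rv*k/n).as_matrix()
            s=np.round(Rm.T@(pt-p)*1000,r); t=np.round(np.degrees(R.from_matrix(Rm.T@Rk).as_rotvec()),r)
            p=p+Rm@s/1000; Rm=Rm@R.from_rotvec(np.radians(t)).as_matrix()
            out.append(list(s+0.)+list(t+0.)+[cl])
    for o in out: print(", ".join(f"{x:g}" for x in o)+",")
    print("end",p*1000,"max",np.abs(np.array(out)[:,:6]).max(0))
def az(d,z=(0,0,-1)): return frame(z,[np.cos(np.radians(d)),np.sin(np.radians(d)),0])
E
python3 - <<'E'
from h import *
A=az(97)
plan([((.42,.40,.29),az(70),6),((.47,.1,.29),az(84),9),((.44,-.24,.28),A,11)],0,r=0)
E
```

```text
-32, -17, -17, 0, 0, -1, 0,
-32, -18, -17, 0, 0, -1, 0,
-32, -18, -17, 0, 0, -1, 0,
-31, -19, -17, 0, 0, -2, 0,
-31, -20, -17, 0, 0, -1, 0,
-30, -20, -17, 0, 0, -1, 0,
-17, -30, 0, 0, 0, -2, 0,
-15, -30, 0, 0, 0, -1, 0,
-15, -30, 0, 0, 0, -2, 0,
-14, -31, 0, 0, 0, -1, 0,
-14, -31, 0, 0, 0, -2, 0,
-12, -31, 1, 0, 0, -1, 0,
-12, -32, 0, 0, 0, -2, 0,
-10, -32, 0, 0, 0, -1, 0,
-10, -33, 0, 0, 0, -2, 0,
0, -31, 1, 0, 0, -1, 0,
0, -31, 1, 0, 0, -1, 0,
0, -31, 1, 0, 0, -2, 0,
2, -31, 1, 0, 0, -1, 0,
2, -31, 1, 0, 0, -1, 0,
3, -31, 1, 0, 0, -1, 0,
3, -31, 1, 0, 0, -1, 0,
4, -30, 0, 0, 0, -1, 0,
4, -31, 1, 0, 0, -2, 0,
6, -30, 1, 0, 0, -1, 0,
6, -31, 1, 0, 0, -1, 0,
end [ 439.637 -240.169  280.232] max [32. 33. 17.  0.  0.  2.]
```

Call:
step_arm --commands '[-32,-17,-17,0,0,-1,0,-32,-18,-17,0,0,-1,0,-32,-18,-17,0,0,-1,0,-31,-19,-17,0,0,-2,0,-31,-20,-17,0,0,-1,0,-30,-20,-17,0,0,-1,0,-17,-30,0,0,0,-2,0,-15,-30,0,0,0,-1,0,-15,-30,0,0,0,-2,0,-14,-31,0,0,0,-1,0,-14,-31,0,0,0,-2,0,-12,-31,1,0,0,-1,0,-12,-32,0,0,0,-2,0,-10,-32,0,0,0,-1,130,-10,-33,0,0,0,-2,130]' --grip_force 10

```text
clock: 2.02
position: [0.4695, 0.0989, 0.2899]
tool_rot: [[-0.995, 0.101, -0.0], [0.101, 0.995, 0.0], [0.0, 0.0, -1.0]]
contact_force: [0.2, 0.6, 0.0]
opening: 0.0737
```

Call:
step_arm --commands '[0,-31,1,0,0,-1,130,0,-31,1,0,0,-1,130,0,-31,1,0,0,-2,130,2,-31,1,0,0,-1,130,2,-31,1,0,0,-1,130,3,-31,1,0,0,-1,130,3,-31,1,0,0,-1,130,4,-30,0,0,0,-1,130,4,-31,1,0,0,-2,130,6,-30,1,0,0,-1,130,6,-31,1,0,0,-1,130,0,0,0,0,0,0,130,0,0,0,0,0,0,130]'

```text
clock: 3.65
position: [0.4399, -0.2389, 0.2797]
tool_rot: [[-0.992, -0.125, -0.0], [-0.125, 0.992, 0.001], [0.0, 0.001, -1.0]]
contact_force: [0.8, 0.5, 1.1]
opening: 0.045
```

Run:
```python
from h import *
import plant
o=plant.get_obs();print(o["clock"],o["position"],o["q"],o["opening"]);print(o["tool_rot"])
snap("wrist","w1")
```

```text
3.65 [ 0.44  -0.239  0.28 ] [-0.07   0.118  0.553  1.88  -0.068  1.162  2.203] 0.045029521400201236
[[-0.992 -0.125 -0.   ]
 [-0.125  0.992  0.001]
 [ 0.     0.001 -1.   ]]
```

View pics/w1.png

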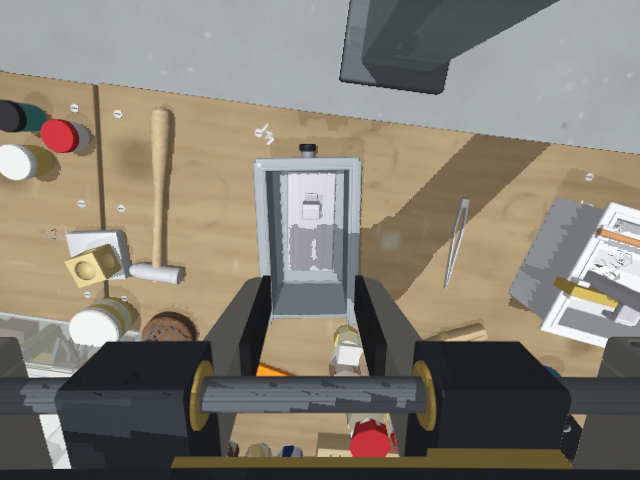

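Run:
```python
from h import *
c=load("w1"); crop(c,245,140,375,330,3.1,"w1c"); crop(c,245,150,375,240,6,"w1d")
print(c["eye"],proj(c,[[.453,-.24,.042],[.544,-.229,.016],[.406,-.246,.016]]))
```

```text
[ 0.358 -0.248  0.475] [[309.196 212.166]
 [309.217 270.969]
 [309.188 172.596]]
```

View pics/w1c.png

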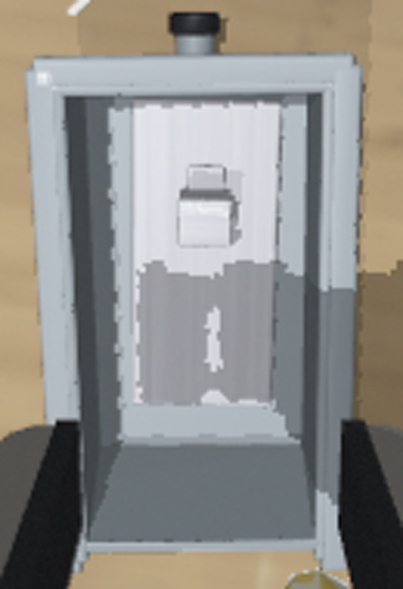

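View pics/w1d.png

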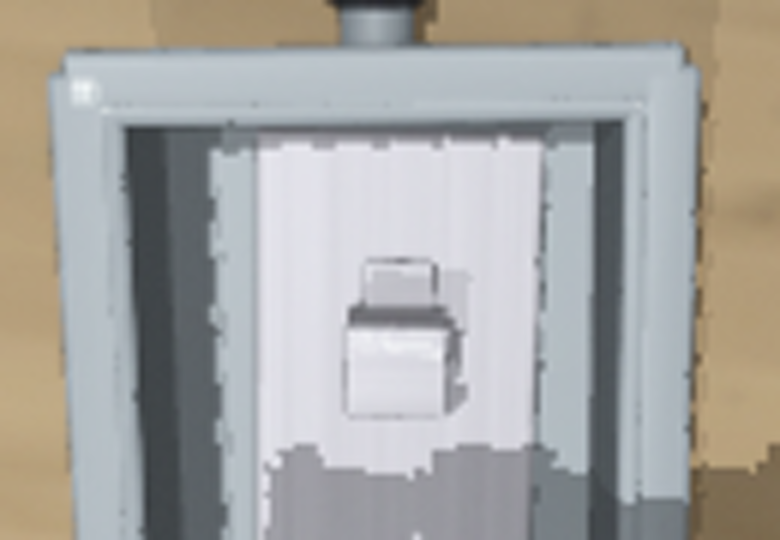

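Run:
```python
from h import *
c=load("w1")
f=lambda o,k,x,y,z:ray(c,o[0]+(x+.5)/k-.5,o[1]+(y+.5)/k-.5,z)*1000
for x,y in[(346,325),(445,325),(445,415),(345,415)]: print("nib",f((245,150),6,x,y,.042))
for x,y in[(257,138),(540,140),(535,400),(259,400)]: print("edge",f((245,150),6,x,y,.016))
for x,y in[(133,404),(275,404)]: print("foot",f((245,140),3.1,x,y,.016))
for x,y in[(120,440),(300,440)]: print("floor corner",f((245,140),3.1,x,y,.006))
for x,y in[(110,410),(305,410)]: print("floor edge",f((245,140),3.1,x,y,.006))
for x,y in[(82,545),(318,545)]: print("rim +x",f((245,140),3.1,x,y,.071))
for x,y in[(124,125),(626,118)]: print("inner rim -x",f((245,150),6,x,y,.071))
```

```text
nib [ 443.244 -250.11    42.   ]
nib [ 440.628 -229.262   42.   ]
nib [ 460.071 -226.714   42.   ]
nib [ 462.748 -248.045   42.   ]
edge [ 409.555 -274.397   16.   ]
edge [ 402.258 -212.811   16.   ]
edge [ 460.18  -205.577   16.   ]
edge [ 467.993 -267.85    16.   ]
foot [ 546.345 -259.909   16.   ]
foot [ 538.199 -194.907   16.   ]
floor corner [ 569.53  -264.391    6.   ]
floor corner [ 558.87  -179.321    6.   ]
floor edge [ 554.822 -270.623    6.   ]
floor edge [ 543.372 -179.261    6.   ]
rim +x [ 590.149 -273.215   71.   ]
rim +x [ 577.75 -174.15   71.  ]
inner rim -x [ 404.127 -296.888   71.   ]
inner rim -x [ 390.774 -201.23    71.   ]
```

Run:
```python
from h import *
plan([((.449,-.2399,.08),az(97.2),5),((.449,-.2399,.0205),az(97.2),4)],130)
```

```text
-1.8, -0.5, 40, 0, 0, 0, 130,
-1.7, -0.5, 39.9, 0, 0, 0, 130,
-1.8, -0.5, 40, 0, 0, 0, 130,
-1.7, -0.6, 39.9, 0, 0, 0, 130,
-1.8, -0.5, 40, 0, 0, 0, 130,
0, 0, 14.9, 0, 0, 0, 130,
0, 0, 14.9, 0, 0, 0, 130,
0, 0, 14.8, 0, 0, 0, 130,
0, 0, 14.9, 0, 0, 0, 130,
end [ 449.01  -239.879   20.51 ] max [ 1.8  0.6 40.   0.   0.   0. ]
```

Call:
step_arm --commands '[-1.8,-0.5,40,0,0,0,130,-1.7,-0.5,40,0,0,0,130,-1.8,-0.5,40,0,0,0,130,-1.7,-0.6,40,0,0,0,130,-1.8,-0.5,40,0,0,0,130,0,0,15,0,0,0,130,0,0,15,0,0,0,130,0,0,15,0,0,0,130,0,0,14.5,0,0,0,130,0,0,0,0,0,0,130]'

```text
clock: 4.95
position: [0.4483, -0.2411, 0.0197]
tool_rot: [[-0.992, -0.124, -0.001], [-0.124, 0.992, 0.001], [0.001, 0.001, -1.0]]
contact_force: [-0.6, -0.5, 0.1]
opening: 0.0449
```

Run:
```python
from h import *
import plant
o=plant.get_obs();print(o["clock"],o["position"],o["opening"],o["contact_force"])
c=snap("wrist","w2");crop(c,200,120,440,300,3,"w2c")
c=snap("scene","s2");crop(c,270,200,420,410,3.5,"s2c")
```

```text
4.95 [ 0.448 -0.241  0.02 ] 0.04487787003522507 [-0.592 -0.514  0.132]
```

View pics/w2c.png

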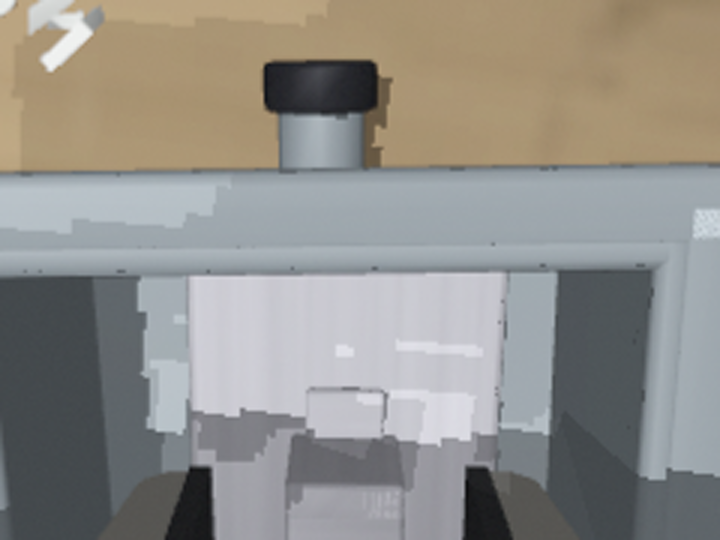

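View pics/s2c.png

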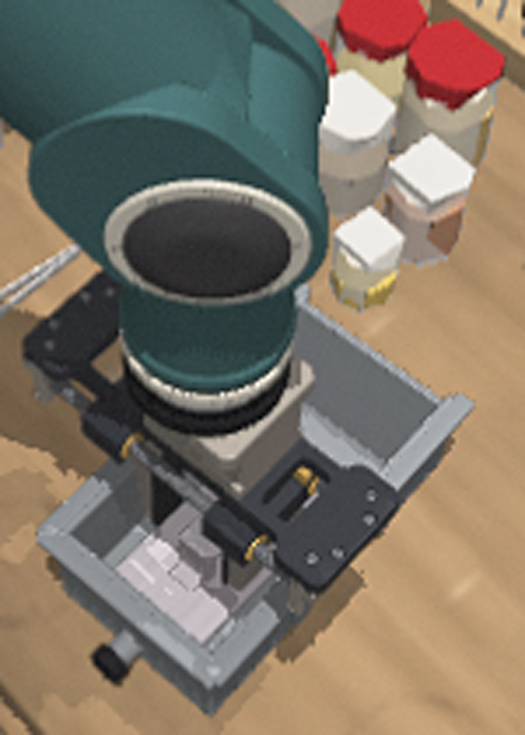

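Call:
step_arm --commands '[0,0,0,0,0,0,255,0,0,0,0,0,0,255,0,0,0,0,0,0,255,0,0,0,0,0,0,255,0,0,0,0,0,0,255]' --grip_force 12

```text
clock: 5.68
position: [0.4489, -0.2413, 0.0205]
tool_rot: [[-0.992, -0.124, 0.0], [-0.124, 0.992, -0.0], [-0.0, -0.0, -1.0]]
contact_force: [0.4, -0.1, -0.4]
opening: 0.0002
```

```bash
cat > tip.py <<'E'
from h import *
# tank dir u
def traj(segs,cl,a=96.,piv=11.,yaw=7.3,F0=544.0,start=None,run=True):
    """segs: list (theta_deg, uF shift mm, lift mm, tooltilt deg, nrows). wps of TCP; pivot point lies piv mm behind TCP"""
    ux=np.array([np.cos(np.radians(yaw)),np.sin(np.radians(yaw)),0])
    return ux
E
python3 - <<'E'
import plant
o=plant.get_obs();print(o["clock"],o["position"],o["opening"],o["contact_force"],o["ft_torque"])
E
```

```text
5.675 [ 0.44891634 -0.241288    0.02052159] 0.00023485801047513937 [ 0.38046602 -0.12848653 -0.43440635] [ 0.11004155 -0.02628249 -0.01063015]
```

Run:
```python
from h import *
c=snap("wrist","w3");crop(c,200,120,440,300,3,"w3c")
c=snap("scene","s3");crop(c,270,200,420,410,3.5,"s3c")
c=snap("top","t3");crop(c,365,220,465,345,4.8,"t3c")
```

```text
(no output)
```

View pics/w3.png

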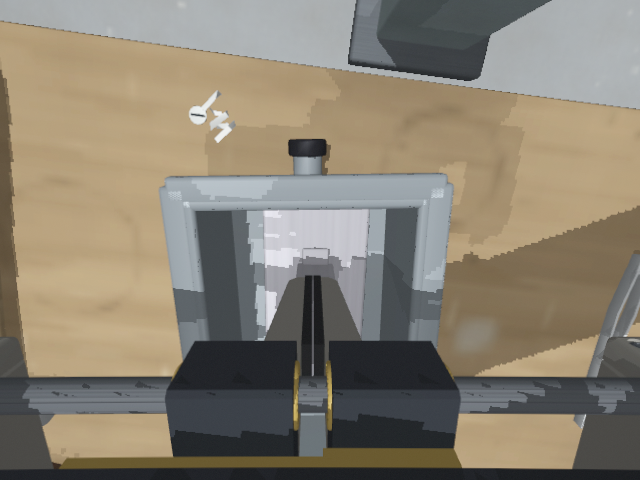

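View pics/s3c.png

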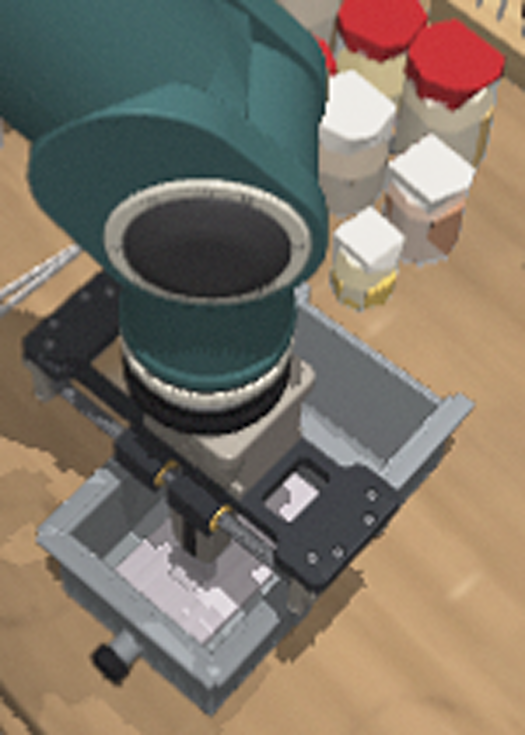

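View pics/t3c.png

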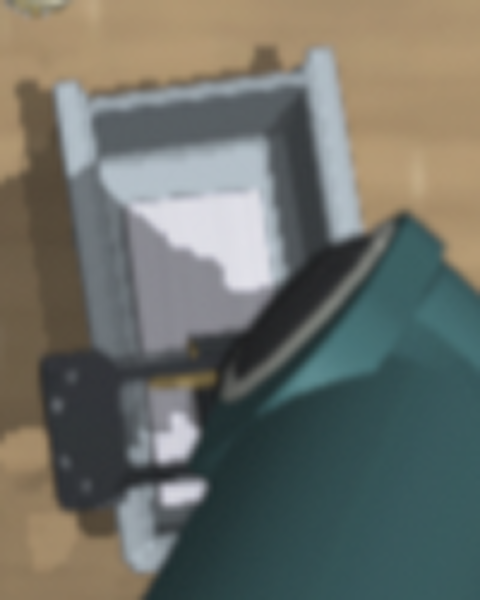

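Run:
```python
from h import *
c=load("w2"); 
print(proj(c,[[.4483,-.2411,.0197],[.4483,-.2411,.0387]]))
f=lambda o,k,x,y,z:ray(c,o[0]+(x+.5)/k-.5,o[1]+(y+.5)/k-.5,z)*1000
for x,y,z in[(290,437,.016),(403,437,.016),(290,485,.042),(403,485,.042),(306,388,.016),(385,388,.016),(190,275,.016),(500,275,.016)]: print(f((200,120),3,x,y,z))
P=cloud(c)*1000
for v in range(240,300,3): print(v,P[v,310],P[v,316])
c=load("w3")
P=cloud(c)*1000
for v in range(230,300,3): print(v,P[v,312],P[v,316],P[v,325])
```

```text
[[310.357 275.325]
 [310.189 288.605]]
[ 444.317 -250.33    16.   ]
[ 441.441 -227.262   16.   ]
[ 443.417 -249.28    42.   ]
[ 440.882 -228.94    42.   ]
[ 433.358 -248.287   16.   ]
[ 431.376 -232.39    16.   ]
[ 412.963 -273.559   16.   ]
[ 405.432 -213.197   16.   ]
240 [ 427.533 -243.905   14.406] [ 426.713 -240.342   15.628]
243 [ 428.952 -243.721   15.94 ] [ 428.668 -240.09    15.409]
246 [ 430.788 -243.494   16.121] [ 430.623 -239.838   15.232]
249 [ 432.942 -243.234   15.364] [ 432.644 -239.575   14.894]
252 [ 433.968 -243.092   17.981] [ 433.315 -239.529   18.584]
255 [ 436.143 -242.829   17.211] [ 435.711 -239.207   17.155]
258 [ 437.913 -242.609   17.634] [ 437.404 -238.998   17.794]
261 [ 439.82  -242.375   17.691] [ 439.671 -238.697   16.868]
264 [ 441.824 -242.129   17.517] [ 441.766 -238.425   16.471]
267 [ 443.181 -241.953   19.037] [ 441.572 -238.51    22.016]
270 [ 443.056 -241.938   24.205] [ 442.221 -238.461   25.194]
273 [ 443.265 -241.887   28.332] [ 442.331 -238.495   29.562]
276 [ 442.824 -241.909   33.834] [ 441.895 -238.61    35.05 ]
279 [ 442.896 -241.876 
[... 1894 characters left out ...]
.673] [ 438.403 -239.471   48.279] [ 438.325 -234.667   47.074]
281 [ 438.296 -241.597   52.989] [ 438.224 -239.537   52.572] [ 438.465 -234.776   50.689]
284 [ 438.212 -241.603   56.87 ] [ 438.059 -239.599   56.656] [ 437.89  -235.034   55.771]
287 [ 438.067 -241.616   60.731] [ 438.282 -239.601   59.728] [ 437.565 -235.23    60.092]
290 [ 438.147 -241.602   63.963] [ 437.77  -239.713   64.257] [ 438.024 -235.255   62.551]
293 [ 437.957 -241.622   67.634] [ 438.263 -239.672   66.505] [ 437.912 -235.396   66.124]
296 [ 439.313 -241.452   68.012] [ 437.676 -239.791   70.884] [ 437.276 -235.642   70.643]
299 [ 440.229 -241.336   69.27 ] [ 437.871 -239.793   73.531] [ 437.861 -235.629   72.523]
```

Run:
```python
from h import *
c=load("w2");crop(c,260,230,370,340,7,"w2d")
c=load("w3");crop(c,260,230,370,340,7,"w3d")
```

```text
(no output)
```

View pics/w2d.png

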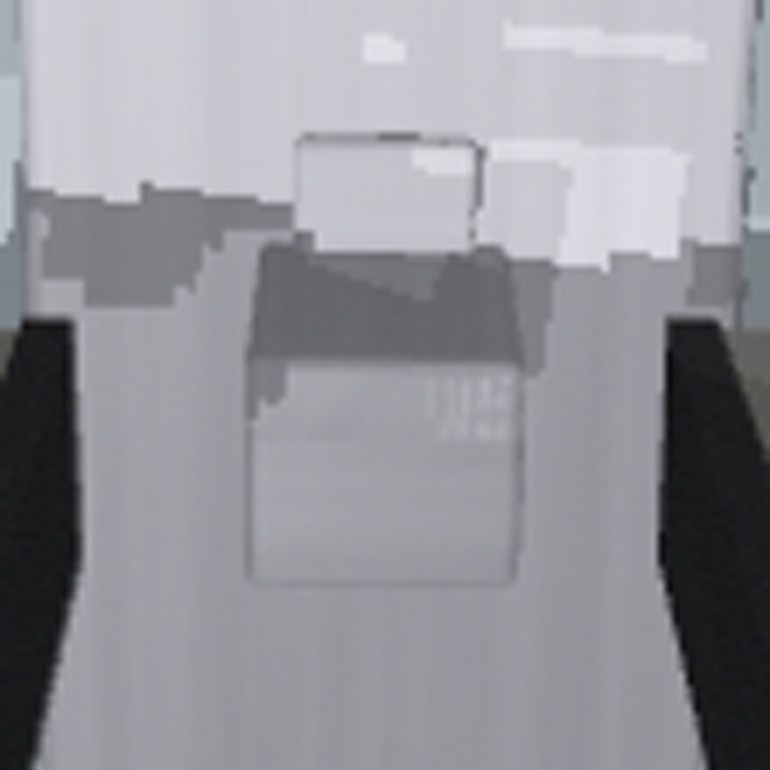

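View pics/w3d.png

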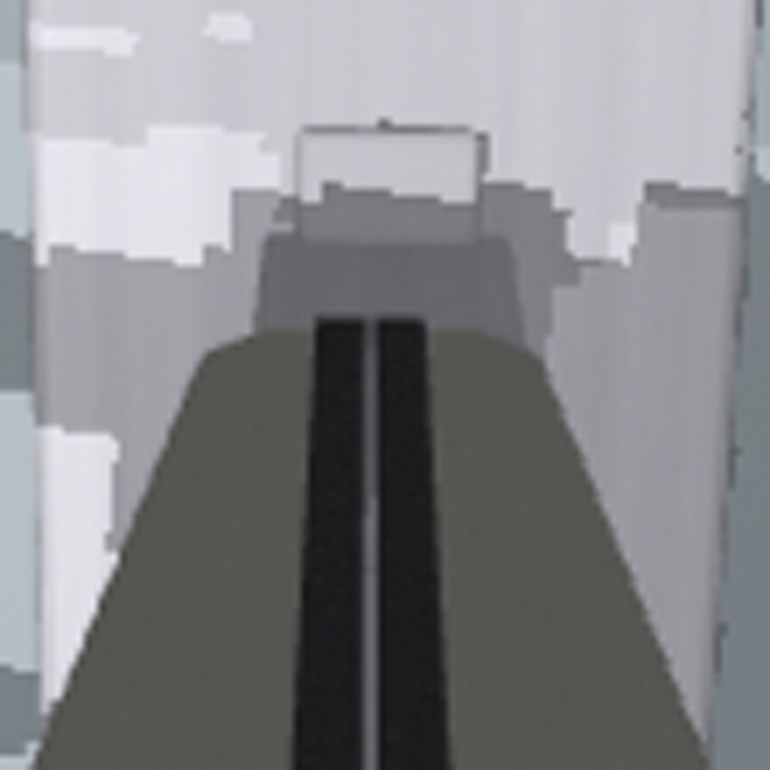

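Run:
```python
from h import *
c=load("w2");P=cloud(c)*1000
for v in range(268,300,2): print(v,P[v,258].round(1),P[v,266].round(1),P[v,269].round(1),P[v,359].round(1),P[v,366].round(1))
c=load("w1");P=cloud(c)*1000
for v in range(268,320,4): print(v,P[v,262].round(1),P[v,268].round(1),P[v,360].round(1))
c=load("w3");P=cloud(c)*1000
for v in range(270,300,2): print(v,P[v,300].round(1),P[v,308].round(1),P[v,317].round(1),P[v,330].round(1))
```

```text
268 [ 453.3 -274.9    5.5] [ 448.5 -268.8   15.6] [ 448.5 -267.    15.2] [ 441.3 -211.7   16. ] [ 444.7 -205.1    5.3]
270 [ 454.6 -274.8    5.7] [ 450.  -268.7   15.4] [ 449.6 -266.8   15.6] [ 442.8 -211.4   15.6] [ 446.3 -204.7    4.9]
272 [ 457.1 -274.9    3.3] [ 451.6 -268.6   14.6] [ 450.9 -266.7   15.8] [ 444.  -211.2   15.7] [ 447.5 -204.6    5.2]
274 [ 457.1 -274.4    6.5] [ 452.9 -268.5   14.7] [ 452.3 -266.6   15.7] [ 445.5 -210.9   15.3] [ 448.5 -204.6    6.4]
276 [ 459.1 -274.5    5.2] [ 440.9 -265.6   45.2] [ 440.6 -264.    45.5] [ 434.6 -216.7   45.8] [ 450.5 -204.     4.8]
278 [ 442.  -269.6   46.6] [ 440.3 -265.2   49.1] [ 440.4 -263.7   48.5] [ 434.6 -217.1   48.5] [ 434.8 -213.1   47. ]
280 [ 441.7 -269.2   49.6] [ 440.6 -264.9   51.1] [ 441.3 -263.5   49. ] [ 434.4 -217.5   51.6] [ 435.1 -213.3   48.9]
282 [ 441.5 -268.7   52.6] [ 440.6 -264.6   53.4] [ 441.6 -263.3   50.8] [ 434.6 -217.7   53.8] [ 434.9 -213.8   52. ]
284 [ 441.8 -268.4   54.4] [ 440.4 -264.3   56.3] [ 442.5 -263.2   51.2] [ 434.6 -218.1   56.3] [ 434.9 -214.2   54.6]
286 [ 441.5 -268.    57.3] [ 
[... 2492 characters left out ...]
57.4] [ 437.8 -232.5   55.2]
286 [ 439.8 -247.5   57.3] [ 438.5 -243.6   59.2] [ 438.1 -239.1   58.9] [ 437.7 -232.6   58. ]
288 [ 440.1 -247.4   59. ] [ 438.7 -243.5   61. ] [ 438.2 -239.1   60.9] [ 437.8 -232.7   60. ]
290 [ 439.6 -247.3   62.5] [ 438.2 -243.5   64.3] [ 437.6 -239.2   64.4] [ 437.5 -232.9   63.1]
292 [ 439.5 -247.2   64.7] [ 438.  -243.5   66.9] [ 437.8 -239.3   66.3] [ 437.3 -233.1   65.7]
294 [ 438.9 -247.2   68.1] [ 438.2 -243.5   68.7] [ 437.9 -239.3   68.2] [ 437.5 -233.1   67.4]
296 [ 439.3 -247.1   69.4] [ 438.5 -243.4   70.2] [ 438.  -239.3   70.1] [ 437.4 -233.2   69.8]
298 [ 438.7 -247.    72.6] [ 438.8 -243.4   71.5] [ 438.4 -239.2   71.3] [ 437.4 -233.4   71.9]
```

Run:
```python
from h import *
c=load("s3");P=cloud(c)*1000
for v in range(350,370): print(v,P[v,322].round(1),P[v,326].round(1),P[v,329].round(1))
crop(c,300,330,350,380,12,"s3d")
```

```text
350 [ 436.9 -239.7   75. ] [ 419.4 -270.   145.1] [ 421.2 -275.4  150.9]
351 [ 437.6 -238.8   68.8] [ 438.2 -249.    83.8] [ 422.2 -274.4  144.5]
352 [ 437.6 -238.9   64.9] [ 439.1 -248.1   77.3] [ 421.5 -275.2  143. ]
353 [ 438.6 -237.7   57.5] [ 438.6 -248.8   75. ] [ 439.  -256.2   86.1]
354 [ 437.7 -238.8   56.4] [ 439.5 -247.7   68. ] [ 439.3 -256.    81.5]
355 [ 437.2 -239.4   53.8] [ 439.7 -247.6   63.5] [ 439.9 -255.4   75.6]
356 [ 437.3 -239.3   49.4] [ 438.7 -248.8   62.7] [ 440.  -255.3   71.3]
357 [ 441.4 -234.5   32. ] [ 440.1 -247.3   54.3] [ 439.6 -255.9   68.8]
358 [ 441.4 -234.6   27.8] [ 439.7 -247.7   51.3] [ 440.7 -254.7   61.2]
359 [ 441.  -235.    24.7] [ 438.8 -248.8   50.1] [ 439.9 -255.7   59.6]
360 [ 441.  -235.    20.3] [ 443.  -244.1   32.3] [ 440.5 -255.2   53.9]
361 [ 441.4 -234.6   14.7] [ 172.4 -546.6  898. ] [ 443.6 -251.8   39.8]
362 [ 438.  -238.5   21.5] [ 442.6 -244.7   25.2] [ 444.2 -251.3   34. ]
363 [ 437.9 -238.7   17.6] [ 442.5 -244.9   21.4] [ 443.9 -251.7   30.7]
364 [ 436.2 -240.7   18.8] [ 442.6 -244.9   16.8] [ 444.3 -251.3   25. ]
365 [ 434.1 -243.1   21.5] [ 439.8 -248.    21.6] [ 443.7 -252.1   22.9]
366 [ 434.7 -242.5   15.1] [ 439.7 -248.2   17.6] [ 444.3 -251.5   16.5]
367 [ 433.3 -244.1   15.4] [ 438.8 -249.2   16. ] [ 443.1 -252.9   16.1]
368 [ 432.3 -245.2   14.2] [ 437.1 -251.2   17.5] [ 441.9 -254.3   15.8]
369 [ 430.7 -247.1   15.2] [ 436.4 -252.1   15.5] [ 440.3 -256.1   16.8]
```

View pics/s3d.png

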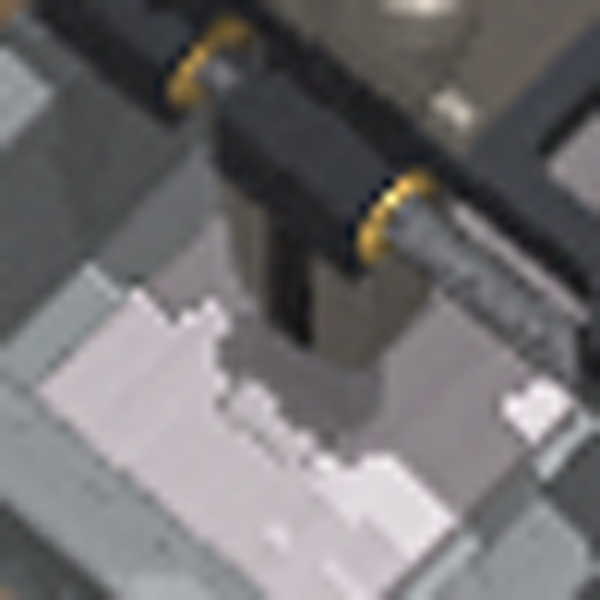

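Call:
step_arm --commands '[0,0,0,0,0,0,130,0,0,0,0,0,0,130,0,0,0,0,0,0,130,0,0,0,0,0,0,130,0,0,8,0,0,0,130,0,0,8,0,0,0,130,0,0,7,0,0,0,130,0,0,0,0,0,0,130]'

```text
clock: 6.82
position: [0.4483, -0.2411, -0.0033]
tool_rot: [[-0.992, -0.124, -0.001], [-0.124, 0.992, 0.0], [0.001, 0.001, -1.0]]
contact_force: [-0.6, -0.3, 0.1]
opening: 0.045
```

Run:
```python
from h import *
import plant
o=plant.get_obs();print(o["clock"],o["position"],o["opening"],o["contact_force"])
c=snap("wrist","w4");crop(c,260,230,370,340,6,"w4d");P=cloud(c)*1000
for v in range(260,300,2): print(v,P[v,258].round(1),P[v,266].round(1),P[v,359].round(1),P[v,366].round(1))
```

```text
6.825 [ 0.448 -0.241 -0.003] 0.045040018717977234 [-0.613 -0.258  0.08 ]
260 [ 435.6 -271.6   13.9] [ 434.2 -267.    16.3] [ 428.2 -216.9   15.6] [ 428.  -212.9   14.6]
262 [ 436.5 -271.4   14.6] [ 435.8 -267.    15.1] [ 429.4 -216.6   15.4] [ 428.8 -212.9   15.7]
264 [ 437.8 -271.4   14.3] [ 436.7 -266.9   15.6] [ 430.5 -216.4   15.4] [ 430.  -212.7   15.6]
266 [ 438.7 -271.2   15.1] [ 437.8 -266.8   15.8] [ 431.6 -216.3   15.5] [ 431.4 -212.3   14.8]
268 [ 440.  -271.1   14.8] [ 439.  -266.7   15.8] [ 433.  -216.    14.9] [ 432.5 -212.2   15.1]
270 [ 440.7 -270.9   15.9] [ 440.1 -266.6   15.9] [ 434.  -215.9   15.3] [ 433.6 -212.    15.3]
272 [ 442.  -270.9   15.5] [ 441.7 -266.5   15. ] [ 434.9 -215.8   16. ] [ 434.8 -211.8   15.1]
274 [ 443.4 -270.8   15. ] [ 442.9 -266.4   14.9] [ 436.  -215.6   16.2] [ 435.8 -211.7   15.7]
276 [ 444.9 -270.8   14.4] [ 440.2 -265.5   23.7] [ 434.5 -216.8   23. ] [ 437.2 -211.4   15.1]
278 [ 442.3 -269.7   22.9] [ 441.  -265.4   24.5] [ 434.5 -217.1   25.6] [ 435.  -213.    23.3]
280 [ 441.7 -269.2   26.6] [ 440.5 -264.9   28.3] [ 434.9 -217.3   
[... 192 characters left out ...]
33.4] [ 434.5 -214.5   32.5]
286 [ 441.6 -268.1   34. ] [ 440.5 -264.    35.2] [ 434.9 -218.3   35. ] [ 434.6 -214.8   34.8]
288 [ 441.4 -267.7   36.6] [ 440.3 -263.7   38. ] [ 434.7 -218.7   37.9] [ 434.9 -215.    36.6]
290 [ 440.9 -267.3   39.8] [ 440.3 -263.4   40.1] [ 435.3 -218.8   39. ] [ 434.4 -215.6   40. ]
292 [ 440.9 -266.9   42. ] [ 441.4 -263.3   40. ] [ 436.5 -218.5   38.6] [ 434.2 -216.1   42.8]
294 [ 440.3 -266.5   45.2] [ 443.1 -263.4   38.7] [ 437.4 -218.4   39. ] [ 434.7 -216.2   43.9]
296 [ 440.2 -266.2   47.4] [ 443.8 -263.2   39.4] [ 438.1 -218.4   39.7] [ 434.7 -216.5   46. ]
298 [ 440.7 -266.    48.5] [ 444.4 -263.    40.4] [ 439.1 -218.3   39.8] [ 434.7 -216.8   48.3]
```

View pics/w4d.png

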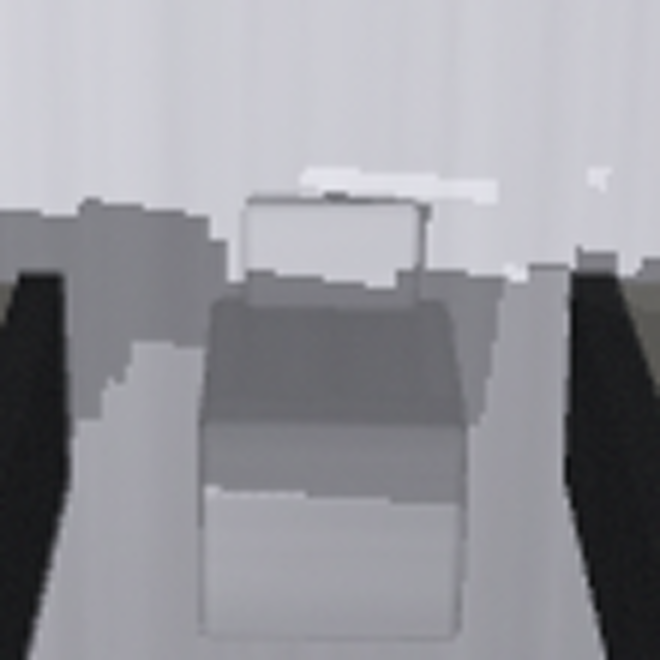

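Call:
step_arm --commands '[0,0,0,0,0,0,255,0,0,0,0,0,0,255,0,0,0,0,0,0,255,0,0,0,0,0,0,255]' --grip_force 12

```text
clock: 7.38
position: [0.449, -0.2409, -0.0023]
tool_rot: [[-0.992, -0.124, 0.0], [-0.124, 0.992, 0.001], [-0.0, 0.001, -1.0]]
contact_force: [-0.3, 1.5, 3.2]
opening: 0.0214
```

```bash
cat > tip.py <<'E'
from h import *
yaw=np.radians(7.2); u=np.array([np.cos(yaw),np.sin(yaw),0]); zz=np.array([0,0,1.]); k=np.cross(zz,u)
L=35.5;a=96.5;b=27.
P0=np.array([448.7,-241.0,33.]); F0=P0+a*u; F0[2]=6
def pivot(th,s,lift,F=F0):
    t=np.radians(th)
    if th<=90: return F+u*(s-a*np.cos(t)+b*np.sin(t))+zz*(lift+a*np.sin(t)+b*np.cos(t))
    return F+u*(s+10-a*np.cos(t)+(b-10)*np.sin(t))+zz*(lift+a*np.sin(t)+(b-10)*np.cos(t))
def tool(tau):
    r=R.from_rotvec(k*np.radians(tau)).as_matrix(); return r@frame(-zz,k)
def wps(segs):
    """segs rows (th,s,lift,tau,n): interpolate"""
    out=[]
    for (x0,x1) in zip(segs[:-1],segs[1:]):
        n=x1[4]
        for i in range(1,n+1):
            q=np.array(x0[:4])+(np.array(x1[:4])-np.array(x0[:4]))*i/n
            T=tool(q[3]); out.append(((pivot(*q[:3])+L*T[:,2])/1000,T,1))
    return out
E
python3 - <<'E'
from tip import *
import plant
o=plant.get_obs();print(o["position"]);T=tool(0);print(pivot(0,0,0)+L*T[:,2],T);print(F0)
plan(wps([(0,0,0,0,0),(50,0,1,15,14)]),255)
E
```

```text
[ 0.449 -0.241 -0.002]
[ 448.7 -241.    -2.5] [[-0.992 -0.125  0.   ]
 [-0.125  0.992  0.   ]
 [ 0.     0.    -1.   ]]
[ 544.439 -228.905    6.   ]
-0.9, 0, -5.8, 0, 1.1, -0.1, 255,
-1.5, 0, -6, 0, 1.1, 0, 255,
-1.7, 0, -5.8, 0, 1, 0, 255,
-2, 0, -5.8, 0, 1.1, 0, 255,
-2.2, 0, -5.6, 0, 1.1, 0, 255,
-2.4, 0, -5.5, 0, 1, 0, 255,
-2.7, 0, -5.4, 0, 1.1, 0, 255,
-2.9, 0, -5.1, 0, 1.1, 0, 255,
-3.1, 0, -5.1, 0, 1.1, 0, 255,
-3.4, 0, -4.9, 0, 1, 0, 255,
-3.5, 0, -4.6, 0, 1.1, 0, 255,
-3.7, 0, -4.5, 0, 1.1, 0, 255,
-3.9, 0, -4.3, 0, 1, 0, 255,
-4.1, 0, -4.1, 0, 1.1, 0, 255,
end [ 494.258 -235.229   63.961] max [4.1 0.  6.  0.  1.1 0.1]
```

Call:
step_arm --commands '[-0.9,0,-5.8,0,1.1,0,255,-1.5,0,-6,0,1.1,0,255,-1.7,0,-5.8,0,1,0,255,-2,0,-5.8,0,1.1,0,255,-2.2,0,-5.6,0,1.1,0,255,-2.4,0,-5.5,0,1,0,255,-2.7,0,-5.4,0,1.1,0,255,-2.9,0,-5.1,0,1.1,0,255]'

```text
clock: 8.38
position: [0.4682, -0.2389, 0.0414]
tool_rot: [[-0.981, -0.124, -0.149], [-0.123, 0.992, -0.019], [0.151, -0.0, -0.989]]
contact_force: [-0.4, 0.2, -4.9]
opening: 0.0217
```

Run:
```python
from h import *
import plant
o=plant.get_obs();print(o["clock"],o["position"],o["opening"],o["contact_force"])
c=snap("wrist","w5")
c=snap("scene","s5");crop(c,270,200,420,410,3.5,"s5c")
```

```text
8.375 [ 0.468 -0.239  0.041] 0.021717744339828544 [-0.399  0.233 -4.921]
```

View pics/w5.png

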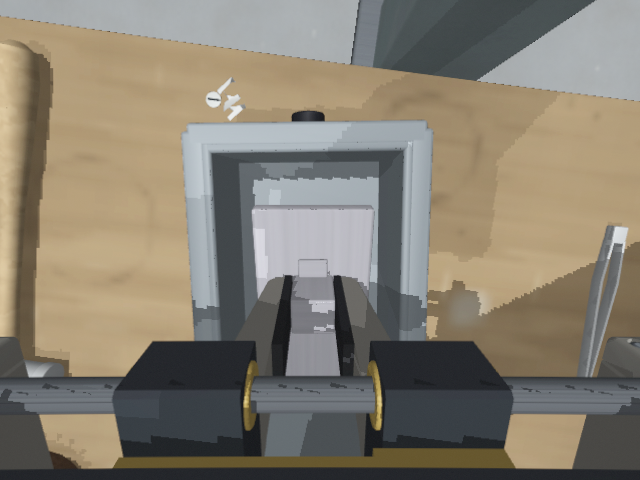

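View pics/s5c.png

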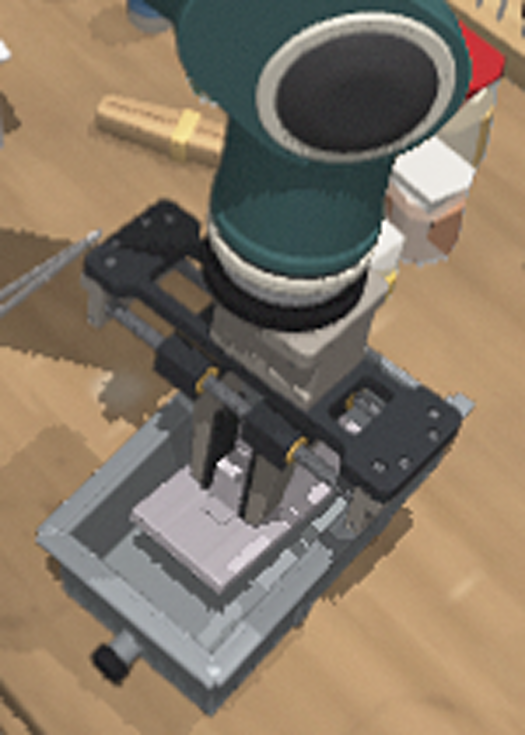

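```bash
cat >> h.py <<'E'
def planefit(P,box):
    u0,v0,u1,v1=box; q=P[v0:v1,u0:u1].reshape(-1,3); q=q[np.isfinite(q).all(1)]
    m=np.median(q,0); 
    for _ in range(4):
        c=q.mean(0); n=np.linalg.svd(q-c,full_matrices=False)[2][2]; r=abs((q-c)@n); q=q[r<=max(np.quantile(r,.9),1.5e-3)]
    n*=np.sign(n[2]); return c,n
E
python3 - <<'E'
from h import *
c=load("w5");P=cloud(c); cc,n=planefit(P,(260,212,368,255)); print(cc*1000,n,np.degrees(np.arctan2(n[0],n[2])))
for v in range(170,260,6):print(v,P[v,280]*1000,P[v,345]*1000)
cc,n=planefit(P,(300,345,330,370)); print(cc*1000,n)
E
```

```text
[ 439.071 -240.695   66.586] [0.25  0.031 0.968] 14.486682866717011
170 [ 406.178 -267.881    5.195] [ 400.63  -223.518    5.231]
176 [ 410.22  -267.407    5.457] [ 404.672 -222.994    5.637]
182 [ 414.268 -267.004    4.959] [ 408.688 -222.379    5.04 ]
188 [ 418.352 -266.583    4.601] [ 412.76  -221.853    5.467]
194 [ 422.439 -266.048    5.455] [ 416.84  -221.256    5.149]
200 [ 426.51  -265.498    6.485] [ 420.96  -220.606    4.331]
206 [ 427.171 -259.95    64.877] [ 422.884 -226.177   66.158]
212 [ 430.029 -259.296   68.453] [ 425.825 -226.048   69.127]
218 [ 433.106 -258.945   68.537] [ 428.961 -225.515   68.087]
224 [ 436.274 -258.65    67.923] [ 432.133 -224.993   67.228]
230 [ 439.627 -258.442   66.152] [ 435.37  -224.446   66.188]
236 [ 442.668 -258.018   67.053] [ 438.605 -223.941   65.586]
242 [ 446.089 -257.778   65.535] [ 441.811 -223.483   65.454]
248 [ 449.291 -257.414   65.607] [ 445.212 -222.895   64.213]
254 [ 452.885 -257.184   63.777] [ 448.407 -222.478   64.488]
[ 518.033 -230.113   46.064] [0.26  0.031 0.965]
```

Call:
step_arm --commands '[0,0,0,0,2,0,255,0,0,0,0,2,0,255,0,0,0,0,2,0,255,0,0,0,0,2,0,255]' --grip_force 7

```text
clock: 8.98
position: [0.4678, -0.239, 0.0411]
tool_rot: [[-0.95, -0.124, -0.286], [-0.119, 0.992, -0.036], [0.288, -0.0, -0.958]]
contact_force: [-1.0, -0.3, -1.7]
opening: 0.0217
```

Run:
```python
from h import *
import plant
o=plant.get_obs();print(o["clock"],o["position"],o["opening"],o["contact_force"],o["q"]);print(np.degrees(np.arcsin(-o["tool_rot"][0,2])))
c=snap("wrist","w6");P=cloud(c); cc,n=planefit(P,(265,212,360,255)); print(cc*1000,n,np.degrees(np.arctan2(np.hypot(n[0],n[1]),n[2])))
```

```text
8.975 [ 0.468 -0.239  0.041] 0.021693693237242878 [-0.971 -0.313 -1.683] [-0.071  0.66   0.537  1.833 -0.206  0.991  2.241]
16.608630976983594
[ 442.762 -241.156   71.332] [0.455 0.057 0.889] 27.300439056928024
```

View pics/w6.png

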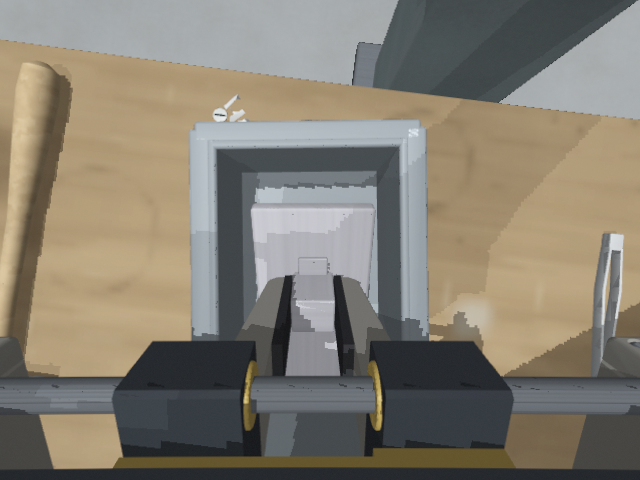

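Run:
```python
from tip import *
plan(wps([(27.3,6.5,0.5,16.6,0),(50,9,0.5,39,10)]),255)
```

```text
0.1, 0.2, -3.5, 0, 2.1, 0, 255,
-0.7, 0, -3.6, 0, 2.2, 0, 255,
-0.6, -0.1, -3.6, 0, 2.3, 0, 255,
-0.7, 0, -3.7, 0, 2.2, 0, 255,
-0.7, 0, -3.6, 0, 2.2, 0, 255,
-0.7, 0, -3.7, 0, 2.3, 0, 255,
-0.6, 0, -3.7, 0, 2.2, 0, 255,
-0.7, 0, -3.6, 0, 2.3, 0, 255,
-0.7, 0, -3.7, 0, 2.2, 0, 255,
-0.6, 0, -3.7, 0, 2.2, 0, 255,
end [ 490.154 -235.799   70.21 ] max [0.7 0.2 3.7 0.  2.3 0. ]
```

Call:
step_arm --commands '[-0.5,0,-3.5,0,2.1,0,255,-0.7,0,-3.6,0,2.2,0,255,-0.6,0,-3.6,0,2.3,0,255,-0.7,0,-3.7,0,2.2,0,255,-0.7,0,-3.6,0,2.2,0,255,-0.7,0,-3.7,0,2.3,0,255,-0.6,0,-3.7,0,2.2,0,255,-0.7,0,-3.6,0,2.3,0,255,-0.7,0,-3.7,0,2.2,0,255,-0.6,0,-3.7,0,2.2,0,255]' --grip_force 9

```text
clock: 10.28
position: [0.4905, -0.2357, 0.0698]
tool_rot: [[-0.773, -0.125, -0.622], [-0.097, 0.992, -0.078], [0.627, 0.0, -0.779]]
contact_force: [0.5, 0.1, -4.5]
opening: 0.0221
```

Run:
```python
from h import *
import plant
o=plant.get_obs();print(o["clock"],o["position"],o["opening"],o["contact_force"],o["q"]);print(np.degrees(np.arccos(-o["tool_rot"][2,2])))
c=snap("wrist","w7");P=cloud(c); cc,n=planefit(P,(265,222,360,260)); print(cc*1000,n,np.degrees(np.arctan2(np.hypot(n[0],n[1]),n[2])))
c=snap("scene","s7");crop(c,270,200,420,410,3.5,"s7c")
```

```text
10.275 [ 0.49  -0.236  0.07 ] 0.022148857263225102 [ 0.475  0.113 -4.52 ] [-0.109  0.897  0.564  1.487 -0.109  1.464  2.147]
38.799907999711436
[ 481.471 -235.864  103.688] [0.753 0.094 0.651] 49.35077205518894
```

View pics/w7.png

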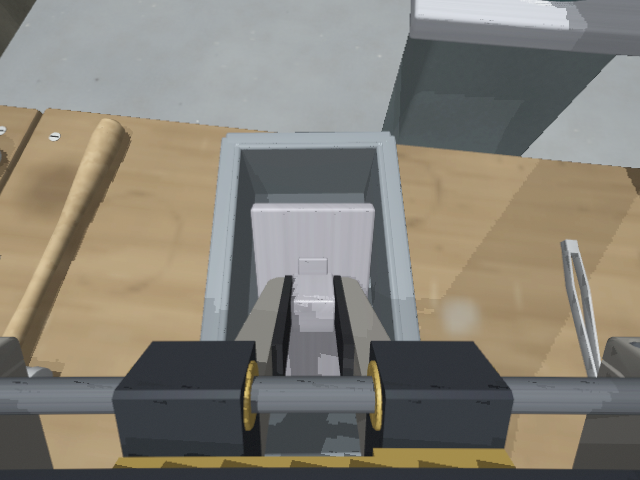

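View pics/s7c.png

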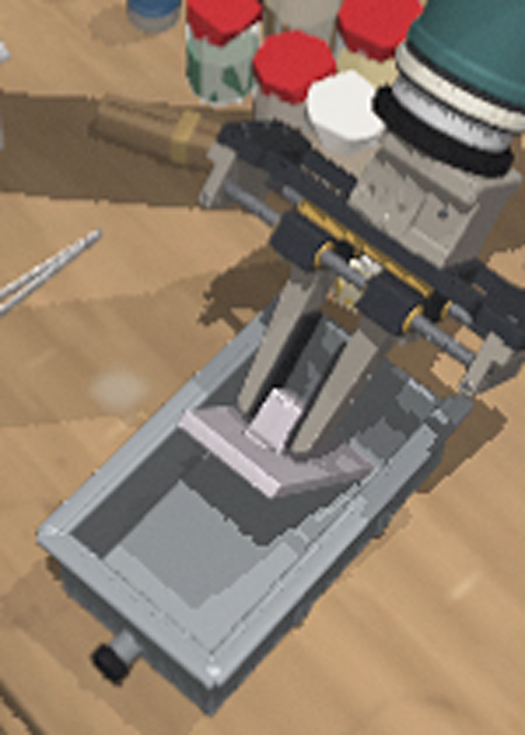

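Run:
```python
from tip import *
plan(wps([(49.4,9,0.5,38.8,0),(75,12,0.,53,10)]),255)
```

```text
-0.6, 0.1, -3.5, 0, 1.4, 0, 255,
-1.5, 0, -4.1, 0, 1.4, 0, 255,
-1.6, 0, -4, 0, 1.4, 0, 255,
-1.7, 0, -4, 0, 1.4, 0, 255,
-1.8, 0, -4, 0, 1.5, 0, 255,
-1.8, 0, -4, 0, 1.4, 0, 255,
-1.9, 0, -3.8, 0, 1.4, 0, 255,
-1.9, 0, -3.9, 0, 1.4, 0, 255,
-2, 0, -3.8, 0, 1.4, 0, 255,
-2.1, 0, -3.8, 0, 1.5, 0, 255,
end [ 529.328 -230.768   84.885] max [2.1 0.1 4.1 0.  1.5 0. ]
```

Call:
step_arm --commands '[-1,0,-3.5,0,1.4,0,255,-1.5,0,-4.1,0,1.4,0,255,-1.6,0,-4,0,1.4,0,255,-1.7,0,-4,0,1.4,0,255,-1.8,0,-4,0,1.5,0,255,-1.8,0,-4,0,1.4,0,255,-1.9,0,-3.8,0,1.4,0,255,-1.9,0,-3.9,0,1.4,0,255,-2,0,-3.8,0,1.4,0,255,-2.1,0,-3.8,0,1.5,0,255]' --grip_force 9

```text
clock: 11.62
position: [0.5291, -0.2313, 0.0859]
tool_rot: [[-0.596, -0.124, -0.794], [-0.074, 0.992, -0.099], [0.8, -0.0, -0.6]]
contact_force: [-1.9, 0.6, -1.9]
opening: 0.0217
```

Run:
```python
from h import *
import plant
o=plant.get_obs();print(o["clock"],o["position"],o["opening"],o["contact_force"],o["q"]);print(np.degrees(np.arccos(-o["tool_rot"][2,2])))
c=snap("wrist","w8");P=cloud(c); cc,n=planefit(P,(265,222,360,260)); print(cc*1000,n,np.degrees(np.arctan2(np.hypot(n[0],n[1]),n[2])))
c=snap("scene","s8");crop(c,270,200,420,410,3.5,"s8c")
```

```text
11.625 [ 0.529 -0.231  0.086] 0.021688205897068515 [-1.897  0.613 -1.924] [-0.087  1.097  0.564  1.179 -0.067  1.801  2.133]
53.109846253137135
[ 531.496 -229.983  124.543] [0.948 0.119 0.294] 72.9058980730315
```

View pics/w8.png

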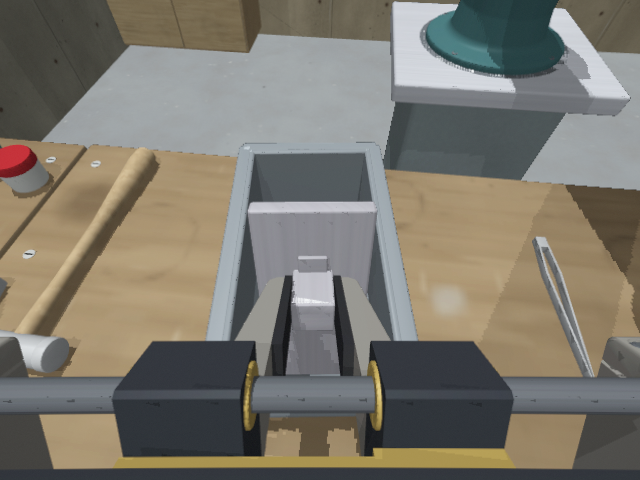

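View pics/s8c.png

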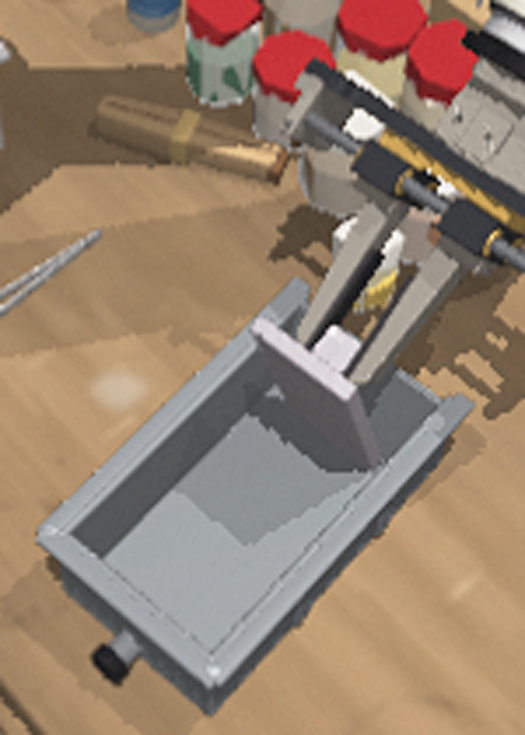

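Run:
```python
from tip import *
plan(wps([(72.9,15.6,1,53,0),(90,14.8,0.5,46,6),(104,14.5,0.5,40,6)]),255)
```

```text
-3.7, 0.4, -3.9, 0, -1.3, 0, 255,
-4, 0, -3.7, 0, -1.2, 0, 255,
-4.2, 0, -3.3, 0, -1.1, 0, 255,
-4.5, 0, -3.2, 0, -1.2, 0, 255,
-4.6, 0, -2.8, 0, -1.2, 0, 255,
-4.9, 0, -2.6, 0, -1.1, 0, 255,
-3.9, 0, -2.2, 0, -1, 0, 255,
-4, 0, -2.1, 0, -1, 0, 255,
-4.1, 0, -1.8, 0, -1, 0, 255,
-4.2, 0, -1.7, 0, -1, 0, 255,
-4.3, 0, -1.4, 0, -1, 0, 255,
-4.3, 0, -1.2, 0, -1, 0, 255,
end [ 585.586 -223.737   68.811] max [4.9 0.4 3.9 0.  1.3 0. ]
```

Call:
step_arm --commands '[-3.7,0,-3.9,0,-1.3,0,255,-4,0,-3.7,0,-1.2,0,255,-4.2,0,-3.3,0,-1.1,0,255,-4.5,0,-3.2,0,-1.2,0,255,-4.6,0,-2.8,0,-1.2,0,255,-4.9,0,-2.6,0,-1.1,0,255]' --grip_force 7

```text
clock: 12.48
position: [0.5609, -0.2272, 0.0785]
tool_rot: [[-0.692, -0.124, -0.711], [-0.087, 0.992, -0.089], [0.717, 0.0, -0.697]]
contact_force: [-0.4, 0.2, 0.8]
opening: 0.0221
```

Run:
```python
from h import *
import plant
o=plant.get_obs();print(o["clock"],o["position"],o["opening"],o["contact_force"],o["q"]);print(np.degrees(np.arccos(-o["tool_rot"][2,2])))
c=snap("wrist","w9");P=cloud(c); cc,n=planefit(P,(265,222,360,250)); print(cc*1000,n,np.degrees(np.arctan2(np.hypot(n[0],n[1]),n[2])))
c=snap("scene","s9");crop(c,270,200,420,410,3.5,"s9c")
```

```text
12.475 [ 0.561 -0.227  0.079] 0.02206538911324557 [-0.353  0.209  0.81 ] [-0.082  1.065  0.554  1.169 -0.114  1.728  2.119]
45.800935144061064
[ 566.187 -225.361  135.725] [0.992 0.128 0.017] 89.03248526380698
```

View pics/w9.png

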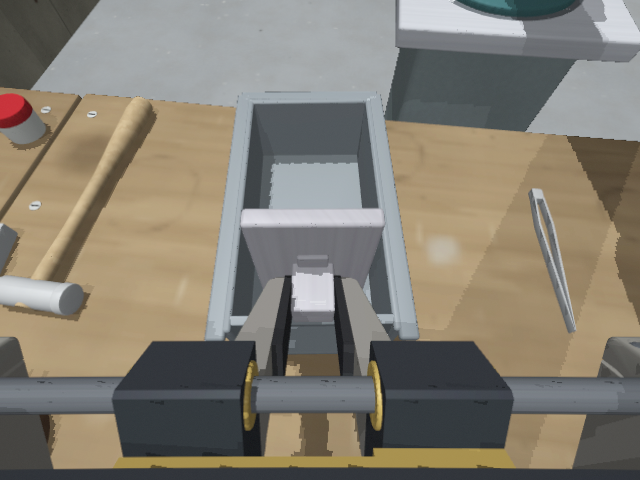

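View pics/s9c.png

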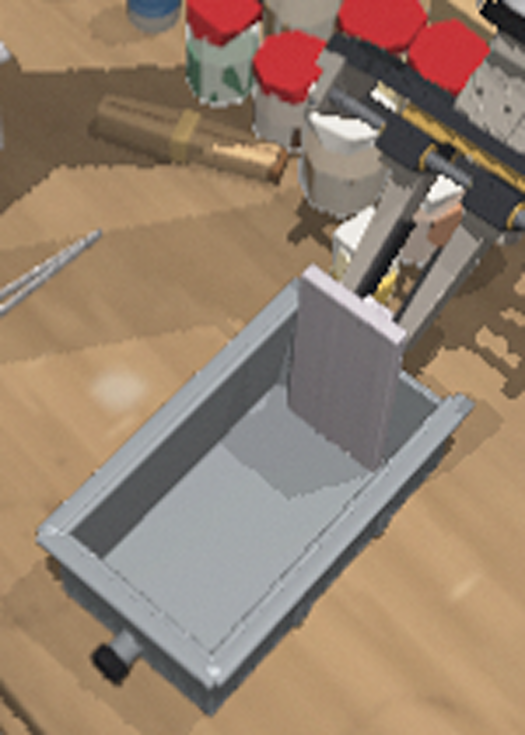

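Run:
```python
from h import *
P=cloud(load("top0"))*1000
for x in range(560,800,20):
    print(x,[int(np.nanmax(P[(abs(P[...,0]-x)<10)&(abs(P[...,1]-y)<10)][:,2],initial=-9)) for y in range(-380,60,20)])
```

```text
560 [4, 4, 4, 3, 73, 74, 10, 10, 12, 20, 76, 76, 7, 4, 3, 5, 5, 5, 7, 4, 4, 3]
580 [5, 4, 6, 5, 4, 75, 69, 72, 74, 73, 75, 74, 5, 3, 5, 2, 4, 6, 5, 5, 3, 4]
600 [4, 4, 4, 4, 3, 76, 73, 72, 72, 3, 70, 68, 3, 3, 3, 5, 4, 4, 5, 3, 19, 24]
620 [5, 4, 4, 5, 4, 3, 4, 6, 7, 4, 4, 4, 5, 3, 4, 4, 4, 5, 24, 25, 25, 26]
640 [7, 5, 5, 6, 4, 4, 3, 4, 7, 3, 56, 59, 55, 6, 4, 4, 19, 24, 25, 26, 27, 4]
660 [4, 4, 3, 5, 4, 4, 4, 5, 5, 5, 57, 58, 57, 7, 80, 80, 25, 27, 26, 23, 5, 5]
680 [5, 4, 3, 3, 3, 4, 4, 2, 4, 3, 71, 72, 71, 85, 85, 84, 79, 67, 66, 77, 77, 77]
700 [6, 5, 13, 13, 3, 4, 4, 5, 5, 5, 73, 73, 75, 86, 85, 85, 82, 65, 66, 77, 78, 78]
720 [5, 9, 16, 14, 14, 13, 14, 6, 3, 5, 73, 73, 72, 83, 85, 83, 65, 66, 66, 78, 78, 75]
740 [5, 14, 13, 15, 13, 39, 40, 13, 16, 4, 3, 1, 101, 103, 104, 77, 81, 80, 95, 97, 96, 92]
760 [5, 13, 13, 15, 15, 39, 39, 17, 14, 4, 4, 4, 103, 103, 103, 100, 82, 81, 97, 97, 98, 93]
780 [5, 4, 11, 13, 16, 15, 14, 17, 15, 4, 4, 4, 102, 102, 102, 80, 81, 82, 80, 97, 96, 3]
```

Call:
step_arm --commands '[-3.9,0,-2.2,0,-1,0,255,-4,0,-2.1,0,-1,0,255,-4.1,0,-1.8,0,-1,0,255,-4.2,0,-1.7,0,-1,0,255]'

```text
clock: 13.08
position: [0.5775, -0.2252, 0.0722]
tool_rot: [[-0.739, -0.124, -0.662], [-0.093, 0.992, -0.083], [0.667, 0.0, -0.745]]
contact_force: [-0.3, 0.3, -0.4]
opening: 0.0219
```

Run:
```python
from h import *
import plant
o=plant.get_obs();print(o["clock"],o["position"],o["opening"],o["contact_force"],o["q"]);print(np.degrees(np.arccos(-o["tool_rot"][2,2])))
c=snap("wrist","w10");P=cloud(c); cc,n=planefit(P,(270,225,360,245)); print(cc*1000,n,np.degrees(np.arctan2(np.hypot(n[0],n[1])*np.sign(n[0]),n[2])))
```

```text
13.075 [ 0.578 -0.225  0.072] 0.021871127835228363 [-0.27   0.285 -0.365] [-0.079  1.049  0.548  1.171 -0.139  1.679  2.112]
41.82164190908764
[ 584.916 -221.927  144.86 ] [-0.89  -0.121  0.439] -63.93405582174687
```

View pics/w10.png

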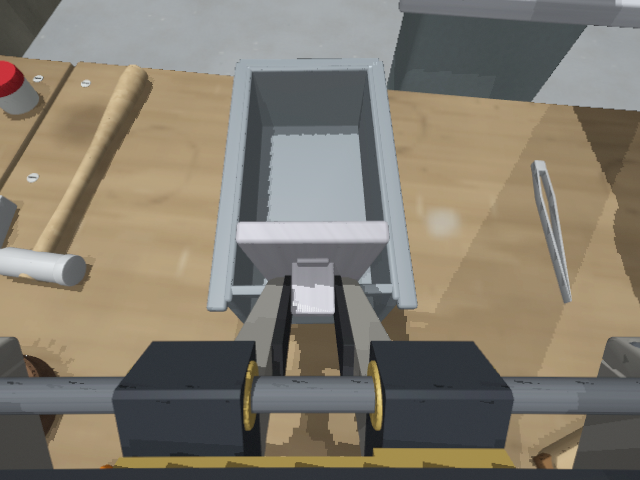

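Call:
step_arm --commands '[-4.3,0,-1.4,0,-1,0,255,-4.3,0,-1.2,0,-1,0,255,-1,0,0,0,0,0,255,0,0,0,0,0,0,255]'

```text
clock: 13.62
position: [0.5861, -0.2241, 0.068]
tool_rot: [[-0.761, -0.124, -0.637], [-0.095, 0.992, -0.08], [0.642, 0.0, -0.767]]
contact_force: [-0.1, 1.1, -0.7]
opening: 0.0218
```

Run:
```python
from h import *
import plant
o=plant.get_obs();print(o["clock"],o["position"],o["opening"],o["contact_force"],o["q"]);print(np.degrees(np.arccos(-o["tool_rot"][2,2])))
c=snap("wrist","w11");P=cloud(c); cc,n=planefit(P,(270,250,360,256)); print(cc*1000,n)
c=snap("scene","s11");crop(c,270,200,420,410,3.5,"s11c")
```

```text
13.625 [ 0.586 -0.224  0.068] 0.021784819836060666 [-0.108  1.143 -0.724] [-0.078  1.043  0.544  1.172 -0.151  1.654  2.109]
39.90908651260951
[ 599.105 -220.371  141.329] [-0.929 -0.116  0.351]
```

View pics/w11.png

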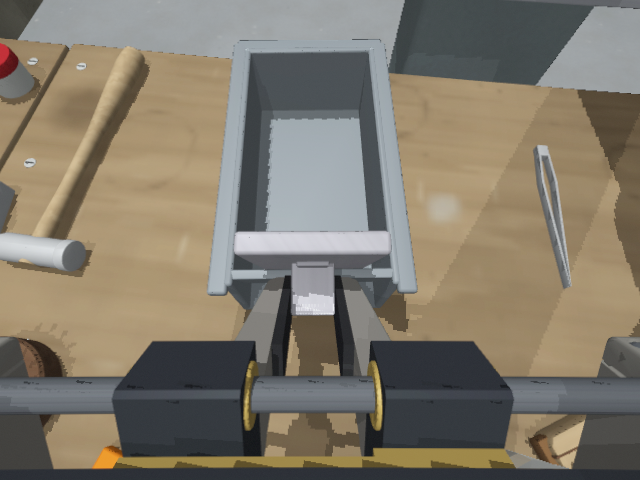

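View pics/s11c.png

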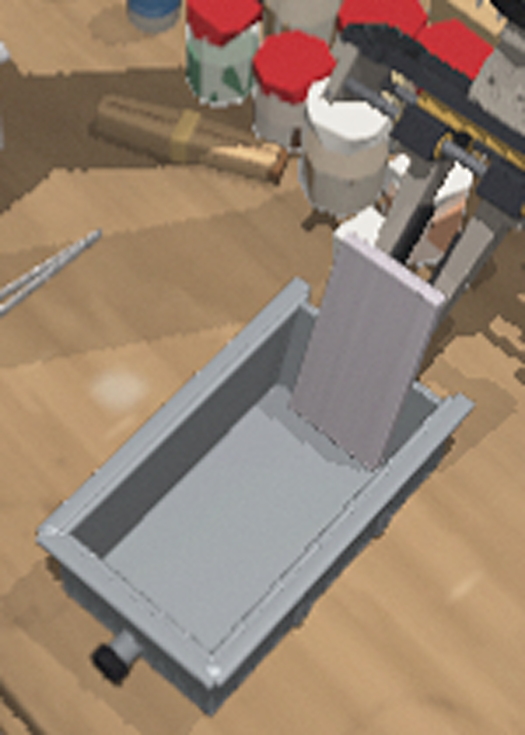

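Run:
```python
from h import *
c=load("s11");P=cloud(c); cc,n=planefit(P,(368,285,386,315)); n*=-np.sign(n[0]);print(cc*1000,n,"tilt from vertical",np.degrees(np.arcsin(n[2])),"yaw",np.degrees(np.arctan2(-n[1],-n[0])))
```

```text
[ 578.071 -232.99    91.654] [-0.965 -0.107  0.237] tilt from vertical 13.734533554868587 yaw 6.349586792577022
```

Call:
step_arm --commands '[0,0,0,0,0,0,180,0,0,0,0,0,0,170,0,0,0,0,0,0,150,0,0,0,0,0,0,130,0,0,0,0,0,0,130,0,0,-8,0,0,0,130,0,0,-20,0,0,0,130,0,0,-20,0,0,0,130,0,0,-20,0,0,0,130,0,0,-10,0,0,0,130]'

```text
clock: 14.98
position: [0.6369, -0.2178, 0.129]
tool_rot: [[-0.762, -0.125, -0.635], [-0.095, 0.992, -0.081], [0.64, -0.001, -0.768]]
contact_force: [-0.6, -0.3, 0.5]
opening: 0.045
```

Run:
```python
from h import *
import plant
o=plant.get_obs();print(o["clock"],o["position"],o["opening"],o["contact_force"],o["q"])
c=snap("wrist","w12")
c=snap("scene","s12");crop(c,270,200,420,410,3.5,"s12c")
P=cloud(c); cc,n=planefit(P,(368,285,386,315)); n*=-np.sign(n[0]);print(cc*1000,n,"tilt from vertical",np.degrees(np.arcsin(n[2])),"yaw",np.degrees(np.arctan2(-n[1],-n[0])))
```

```text
14.975 [ 0.637 -0.218  0.129] 0.04503096524020097 [-0.642 -0.34   0.459] [-0.049  1.064  0.538  0.959 -0.149  1.833  2.094]
[ 578.13  -232.737   89.8  ] [-0.961 -0.124  0.247] tilt from vertical 14.27862400414002 yaw 7.331587441643646
```

View pics/w12.png

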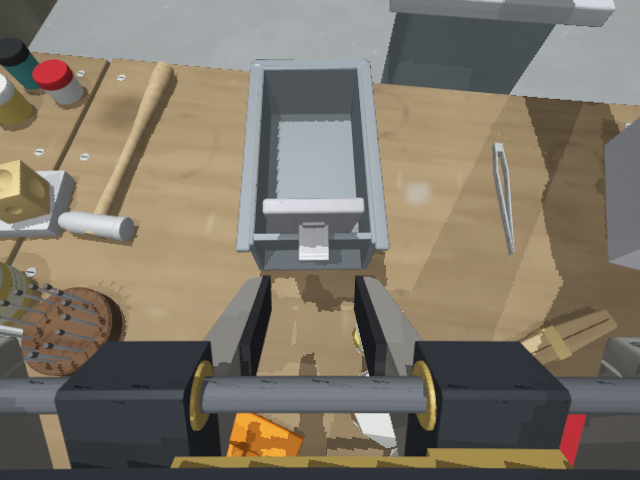

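View pics/s12c.png

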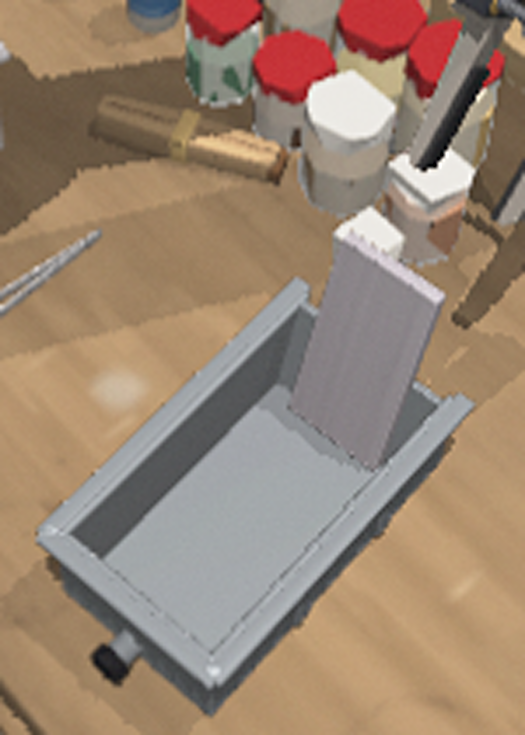

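Run:
```python
from h import *
c=load("w12");crop(c,240,180,390,280,5,"w12c");P=cloud(c)*1000
for v in range(192,216,2): print(v,P[v,270].round(1),P[v,312].round(1),P[v,355].round(1))
for v in range(270,300,4): print(v,P[v,262].round(1),P[v,362].round(1))
c=load("s12")
f=lambda x,y,z:ray(c,270+(x+.5)/3.5-.5,200+(y+.5)/3.5-.5,z)*1000
print("scene back top corners",f(336,236,.141),f(437,302,.141),"front",f(443,295,.143))
```

```text
192 [ 512.1 -279.     5.5] [ 506.3 -233.6    5.3] [ 500.2 -187.1    5. ]
194 [ 514.2 -278.7    4.9] [ 508.8 -233.3    5.4] [ 502.8 -186.9    5. ]
196 [ 516.4 -278.3    4.5] [ 511.  -233.     4.9] [ 504.9 -186.7    4.5]
198 [ 519.7 -277.6    6.1] [ 698.1 -208.7  331.1] [ 588.  -195.9  142.5]
200 [ 596.3 -248.3  143. ] [ 592.8 -222.4  142.6] [ 589.5 -195.8  142.7]
202 [ 597.3 -248.2  142.3] [ 594.2 -222.2  142.6] [ 590.2 -195.6  141.4]
204 [ 598.4 -248.1  141.7] [ 595.9 -222.   143.1] [ 592.2 -195.6  142.4]
206 [ 599.9 -247.8  141.9] [ 596.7 -221.9  142. ] [ 593.5 -195.4  142.2]
208 [ 601.3 -247.6  141.9] [ 597.9 -221.8  141.8] [ 594.7 -195.3  141.9]
210 [ 602.4 -247.4  141.5] [ 599.5 -221.6  142.2] [ 595.3 -195.1  140.5]
212 [ 603.1 -247.5  140.1] [ 600.  -221.5  140.5] [ 596.1 -194.9  139.4]
214 [ 603.9 -247.5  138.9] [ 599.6 -221.6  136.8] [ 596.1 -194.6  136.6]
270 [ 598.9 -272.6   -0.2] [ 586.3 -172.8   -0.5]
274 [ 603.  -271.9   -0.5] [ 590.  -172.4   -2. ]
278 [ 650.3 -241.5  157. ] [ 643.9 -189.6  157.5]
282 [ 653.4 -240.4  160.6] [ 647.2 -189.9  161.1]
286 [ 656.5 -239.3  164.9] [ 650.3 -190.2  164.9]
290 [ 659.5 -238.2  169. ] [ 653.3 -190.4  168.2]
294 [ 662.3 -237.1  173.1] [ 656.2 -190.7  172.1]
298 [ 664.5 -236.5  174.5] [ 658.9 -190.9  175.1]
scene back top corners [ 586.877 -188.868  141.   ] [ 597.688 -253.136  141.   ] front [ 602.028 -252.897  143.   ]
```

View pics/w12c.png

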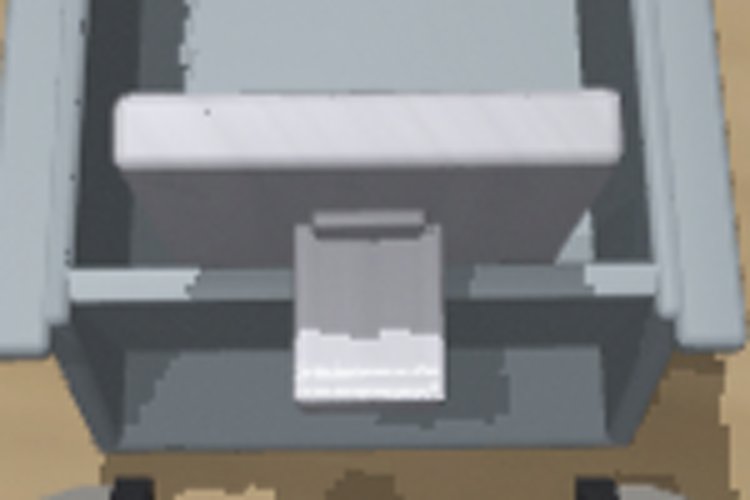

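```bash
cat > g.py <<'E'
from h import *
yaw=np.radians(7.4);u=np.array([np.cos(yaw),np.sin(yaw),0]);zz=np.array([0,0,1.])
t=np.radians(14.1); d=-np.sin(t)*u-np.cos(t)*zz; ny=np.cos(t)*u-np.sin(t)*zz
H=np.array([.5962,-.2211,.142]); T=frame(d,ny)
E
python3 - <<'E'
from g import *
import plant
o=plant.get_obs()
p=o["position"]
mid=np.array([.625,-.22,.26])
plan([(mid,frame(-zz*.97-.25*u,[np.cos(np.radians(45)),np.sin(np.radians(45)),0]),7),(H-.02*d,T,7)],125,r=0)
E
```

```text
13, 0, -13, -2, -3, 7, 125,
13, -1, -14, -1, -4, 7, 125,
11, -3, -15, -2, -3, 8, 125,
10, -3, -16, -1, -4, 7, 125,
9, -4, -16, -2, -3, 7, 125,
7, -5, -17, -2, -3, 7, 125,
5, -4, -17, -1, -4, 7, 125,
0, 0, 14, 0, 0, 6, 125,
1, 1, 15, 0, 0, 5, 125,
0, 0, 14, 0, 0, 6, 125,
0, 0, 15, 0, 0, 5, 125,
1, 1, 14, 0, 0, 6, 125,
0, 0, 15, 0, 0, 5, 125,
1, 0, 14, 0, 0, 6, 125,
end [ 600.972 -220.147  161.491] max [13.  5. 17.  2.  4.  8.]
```

Call:
step_arm --commands '[13,0,-13,-2,-3,7,125,13,-1,-14,-1,-4,7,125,11,-3,-15,-2,-3,8,125,10,-3,-16,-1,-4,7,125,9,-4,-16,-2,-3,7,125,7,-5,-17,-2,-3,7,125,5,-4,-17,-1,-4,7,125,0,0,14,0,0,6,125,1,1,15,0,0,5,125,0,0,14,0,0,6,125,0,0,15,0,0,5,125,1,1,14,0,0,6,125,0,0,15,0,0,5,125,1,0,14,0,0,6,125,0,0,0,0,0,0,125]'

```text
clock: 16.95
position: [0.5988, -0.2195, 0.1594]
tool_rot: [[-0.129, 0.959, -0.251], [0.992, 0.124, -0.039], [-0.006, -0.254, -0.967]]
contact_force: [0.5, 0.1, 0.6]
opening: 0.0467
```

Run:
```python
from g import *
import plant
o=plant.get_obs();print(o["clock"],o["position"],o["opening"],o["contact_force"],o["q"]);print(o["tool_rot"]);print(T,d,H-.02*d)
c=snap("wrist","w13")
snap("scene","s13")
plan([(H-.02*d,T,1)],125);plan([(H+.054*d,T,6)],125)
```

```text
16.95 [ 0.599 -0.22   0.159] 0.046660722337432625 [0.51  0.142 0.592] [-0.317  0.786  0.933  1.494 -0.458  1.367  0.791]
[[-0.129  0.959 -0.251]
 [ 0.992  0.124 -0.039]
 [-0.006 -0.254 -0.967]]
[[-0.129  0.962 -0.242]
 [ 0.992  0.125 -0.031]
 [-0.    -0.244 -0.97 ]] [-0.242 -0.031 -0.97 ] [ 0.601 -0.22   0.161]
-0.6, 0.8, -0.7, -0.4, 0.4, 0, 125,
end [ 601.069 -220.506  161.438] max [0.6 0.8 0.7 0.4 0.4 0. ]
0, 0.2, 12.2, -0.1, 0.1, 0, 125,
0, 0.2, 12.2, 0, 0, 0, 125,
-0.1, 0.2, 12.3, -0.1, 0.1, 0, 125,
0, 0.2, 12.2, -0.1, 0.1, 0, 125,
-0.1, 0.2, 12.2, -0.1, 0, 0, 125,
-0.1, 0.1, 12.2, 0, 0.1, 0, 125,
end [ 583.163 -222.842   89.674] max [ 0.1  0.2 12.3  0.1  0.1  0. ]
```

View pics/w13.png

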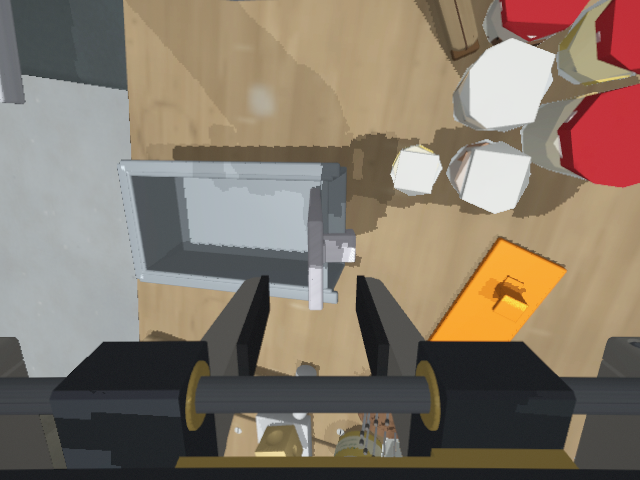

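View pics/s13.png

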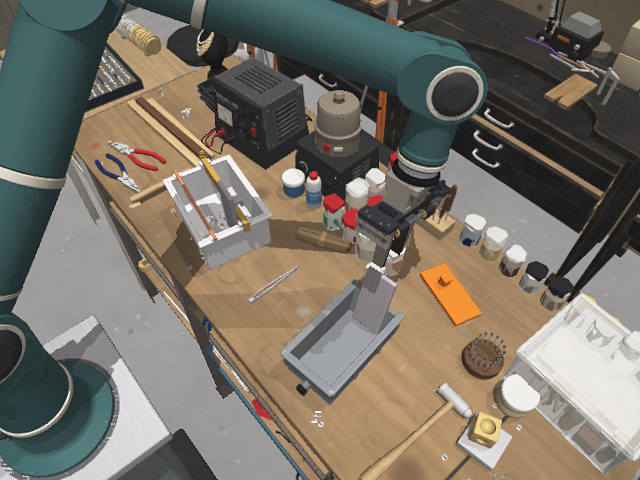

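Call:
step_arm --commands '[-0.5,0.8,11.5,-0.4,0.4,0,125,0,0,12.5,0,0,0,125,0,0,12.5,0,0,0,125,0,0,12.5,0,0,0,125,0,0,12.5,0,0,0,125,0,0,12,0,0,0,125,0,0,0,0,0,0,125]'

```text
clock: 17.92
position: [0.5824, -0.2226, 0.0883]
tool_rot: [[-0.127, 0.962, -0.244], [0.992, 0.123, -0.031], [0.0, -0.246, -0.969]]
contact_force: [0.2, 0.4, -0.7]
opening: 0.0471
```

Run:
```python
from g import *
import plant
o=plant.get_obs();print(o["clock"],o["position"],o["opening"],o["contact_force"]);print((H+.054*d))
c=snap("wrist","w14");crop(c,230,180,400,320,4.5,"w14c")
c=snap("scene","s14");crop(c,330,180,450,330,4,"s14c")
```

```text
17.925 [ 0.582 -0.223  0.088] 0.04710646810864518 [ 0.178  0.44  -0.748]
[ 0.583 -0.223  0.09 ]
```

View pics/w14c.png

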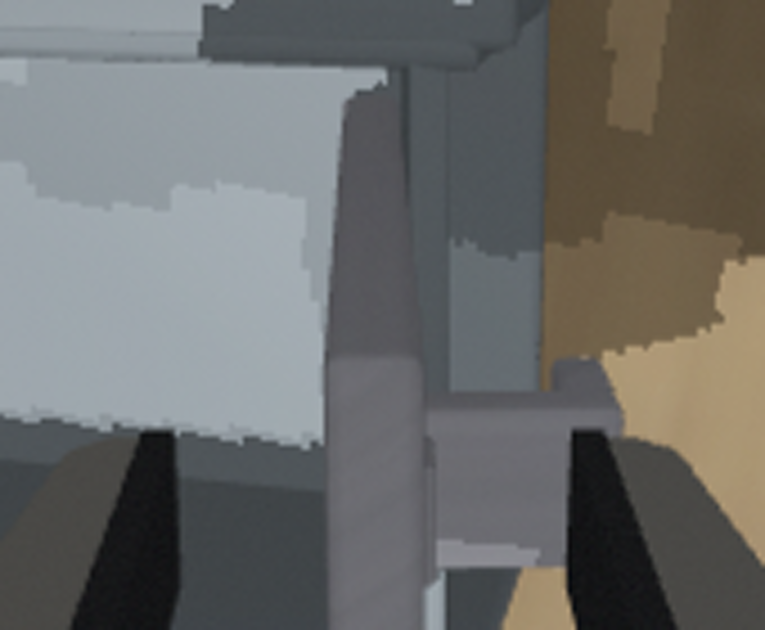

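View pics/s14c.png

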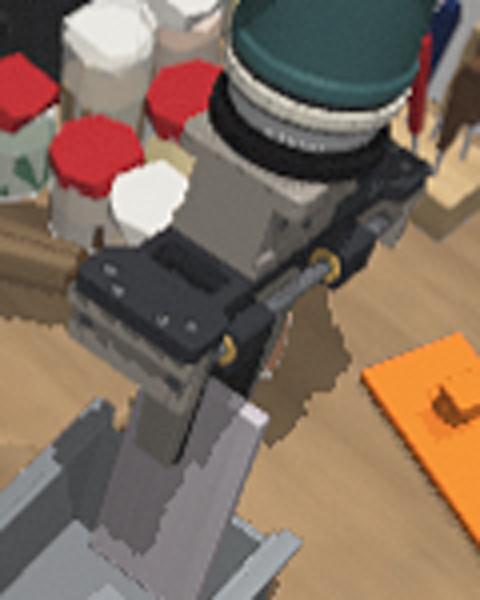

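Call:
step_arm --commands '[0,0,0,0,0,0,190,0,0,0,0,0,0,210,0,0,0,0,0,0,255,0,0,0,0,0,0,255,0,0,0,0,0,0,255,0,0,0,0,0,0,255]' --grip_force 15

```text
clock: 18.77
position: [0.5829, -0.2229, 0.0895]
tool_rot: [[-0.127, 0.962, -0.243], [0.992, 0.123, -0.031], [-0.0, -0.245, -0.97]]
contact_force: [-1.3, -0.4, 2.5]
opening: 0.0099
```

Call:
step_arm --commands '[0,0,0,0,0,0,255,0,0,0,0,0,0,255,0,0,-4,0,0,0,255,0,0,-8,0,0,0,255,0,0,-10,0,0,0,255,0,0,0,0,0,0,255]' --grip_force 40

```text
clock: 19.52
position: [0.5885, -0.2224, 0.1118]
tool_rot: [[-0.127, 0.962, -0.242], [0.992, 0.123, -0.032], [-0.001, -0.244, -0.97]]
contact_force: [-3.0, -0.5, -2.5]
opening: 0.0095
```

Run:
```python
from g import *
import plant
o=plant.get_obs();print(o["clock"],o["position"],o["opening"],o["contact_force"],o["q"])
c=snap("wrist","w15");crop(c,230,180,400,320,4.5,"w15c")
c=snap("scene","s15");crop(c,330,180,450,330,4,"s15c")
```

```text
19.525 [ 0.589 -0.222  0.112] 0.009519694902370528 [-2.965 -0.546 -2.539] [-0.304  0.816  0.906  1.559 -0.493  1.275  0.819]
```

View pics/w15c.png

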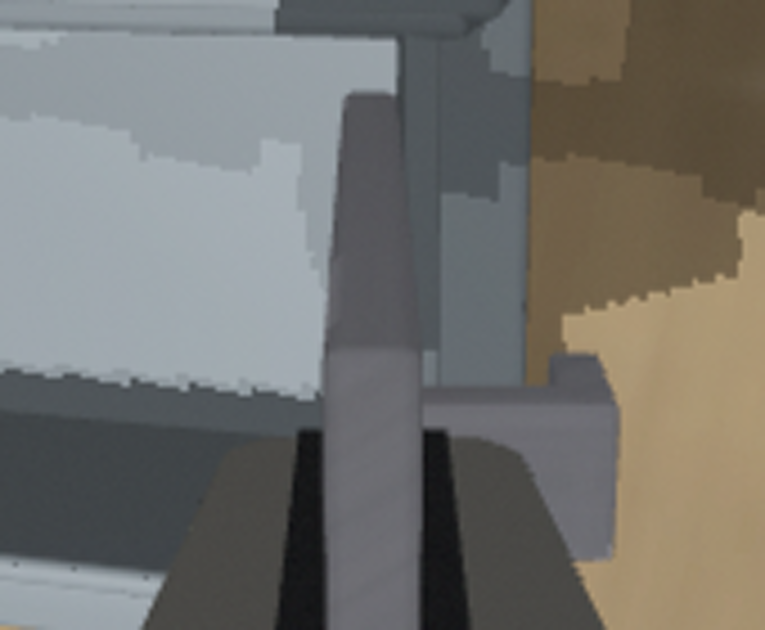

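View pics/s15c.png

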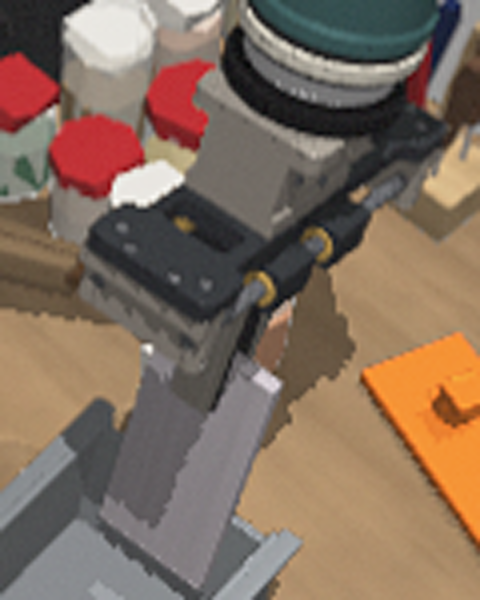

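```bash
cat > hang.py <<'E'
from h import *
psi=np.radians(-9.4); px=np.array([np.cos(psi),np.sin(psi),0]); by=np.array([-np.sin(psi),np.cos(psi),0]); zz=np.array([0,0,1.])
TH=frame(-zz,px)
def W(perp,along,z): return (px*perp+by*along+zz*z)/1000
E
python3 - <<'E'
from hang import *
import plant
o=plant.get_obs();p=o["position"];T0=o["tool_rot"]
print(W(459,317.7,280))
plan([(p+[-.02,0,.10],T0,6),(np.array([.58,-.2,.28]),TH,6),(np.array([.56,0,.29]),TH,7),(W(459,317.7,270),TH,9)],255)
E
```

```text
[0.505 0.238 0.28 ]
0.4, -7.3, -15.4, 0, 0, 0, 255,
0.4, -7.2, -15.3, 0, 0, 0, 255,
0.4, -7.3, -15.4, 0, 0, 0, 255,
0.4, -7.3, -15.3, 0, 0, 0, 255,
0.5, -7.3, -15.4, 0, 0, 0, 255,
0.4, -7.2, -15.3, 0, 0, 0, 255,
3.5, -0.5, -11.7, -2.3, 0.4, 2.8, 255,
3.5, -0.1, -11.7, -2.4, 0.3, 2.7, 255,
3.5, 0.1, -11.7, -2.3, 0.4, 2.8, 255,
3.7, 0.4, -11.7, -2.3, 0.3, 2.8, 255,
3.8, 0.8, -11.6, -2.4, 0.4, 2.7, 255,
3.9, 1, -11.5, -2.3, 0.3, 2.8, 255,
27.7, -7.5, -1.4, 0, 0, 0, 255,
27.7, -7.5, -1.5, 0, 0, 0, 255,
27.7, -7.5, -1.4, 0, 0, 0, 255,
27.8, -7.4, -1.4, 0, 0, 0, 255,
27.7, -7.5, -1.5, 0, 0, 0, 255,
27.7, -7.5, -1.4, 0, 0, 0, 255,
27.7, -7.5, -1.4, 0, 0, 0, 255,
25.1, -10.4, 2.2, 0, 0, 0, 255,
25.2, -10.4, 2.2, 0, 0, 0, 255,
25.1, -10.4, 2.3, 0, 0, 0, 255,
25.2, -10.3, 2.2, 0, 0, 0, 255,
25.1, -10.4, 2.2, 0, 0, 0, 255,
25.1, -10.4, 2.2, 0, 0, 0, 255,
25.2, -10.4, 2.2, 0, 0, 0, 255,
25.1, -10.4, 2.3, 0, 0, 0, 255,
25.1, -10.4, 2.2, 0, 0, 0, 255,
end [504.699 238.422 269.983] max [27.8 10.4 15.4  2.4  0.4  2.8]
```

Call:
step_arm --commands '[0.4,-7.3,-15.4,0,0,0,255,0.4,-7.2,-15.3,0,0,0,255,0.4,-7.3,-15.4,0,0,0,255,0.4,-7.3,-15.3,0,0,0,255,0.5,-7.3,-15.4,0,0,0,255,0.4,-7.2,-15.3,0,0,0,255,3.5,-0.5,-11.7,-2.3,0.4,2.8,255,3.5,0,-11.7,-2.4,0.3,2.7,255,3.5,0,-11.7,-2.3,0.4,2.8,255,3.7,0.4,-11.7,-2.3,0.3,2.8,255,3.8,0.8,-11.6,-2.4,0.4,2.7,255,3.9,1,-11.5,-2.3,0.3,2.8,255]'

```text
clock: 21.12
position: [0.5794, -0.1998, 0.2804]
tool_rot: [[0.165, 0.986, 0.0], [0.986, -0.165, 0.001], [0.001, -0.0, -1.0]]
contact_force: [0.2, 0.6, -4.8]
opening: 0.0097
```

Call:
step_arm --commands '[27.7,-7.5,-1.4,0,0,0,255,27.7,-7.5,-1.4,0,0,0,255,27.7,-7.5,-1.4,0,0,0,255,27.7,-7.5,-1.4,0,0,0,255,27.7,-7.5,-1.4,0,0,0,255,27.7,-7.5,-1.4,0,0,0,255,27.7,-7.5,-1.4,0,0,0,255,25.1,-10.4,2.2,0,0,0,255,25.1,-10.4,2.2,0,0,0,255,25.1,-10.4,2.2,0,0,0,255,25.1,-10.4,2.2,0,0,0,255,25.1,-10.4,2.2,0,0,0,255,25.1,-10.4,2.2,0,0,0,255,25.1,-10.4,2.2,0,0,0,255,25.1,-10.4,2.2,0,0,0,255,25.1,-10.4,2.2,0,0,0,255,0,0,0,0,0,0,255,0,0,0,0,0,0,255]'

```text
clock: 23.38
position: [0.5045, 0.2371, 0.27]
tool_rot: [[0.164, 0.986, -0.001], [0.986, -0.164, -0.0], [-0.0, -0.001, -1.0]]
contact_force: [-0.2, -0.3, -4.6]
opening: 0.0099
```

Run:
```python
from hang import *
import plant
o=plant.get_obs();print(o["clock"],o["position"],o["opening"],o["contact_force"],o["q"]);print(o["tool_rot"])
c=snap("wrist","w16")
c=snap("scene","s16");crop(c,120,60,300,270,2.8,"s16c")
snap("top","t16")
```

```text
23.375 [0.504 0.237 0.27 ] 0.0099333844225509 [-0.167 -0.281 -4.578] [-1.426  0.424  1.232  1.79  -0.423  1.233 -0.241]
[[ 0.164  0.986 -0.001]
 [ 0.986 -0.164 -0.   ]
 [-0.    -0.001 -1.   ]]
```

View pics/w16.png

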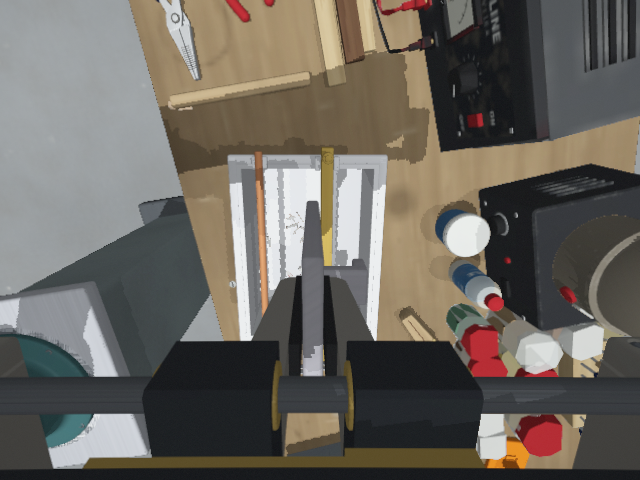

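View pics/s16c.png

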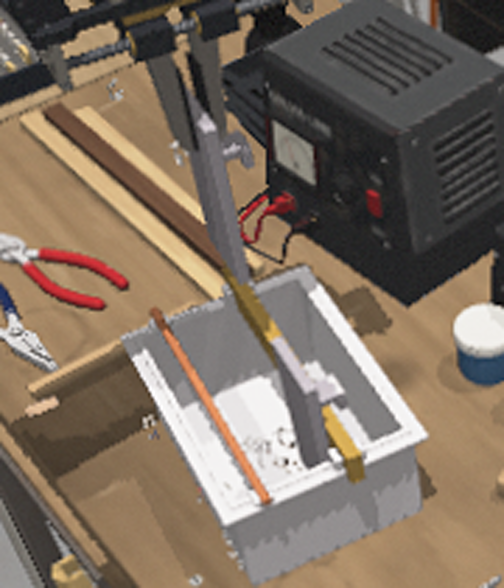

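Run:
```python
from hang import *
c=load("w16");crop(c,230,140,400,340,3.9,"w16c");crop(c,290,145,370,235,8,"w16d")
P=cloud(c)*1000
for v in range(150,270,12):
    row=P[v,300:350]; col=c["pixels"][v,300:350].astype(int)
    m=(abs(row[:,2]-118)<5)
    if m.any():
        idx=np.where(m)[0]+300; print(v,idx.min(),idx.max(),[ (ray(c,x,v,.118)*1000@px).round(1) for x in (idx.min()-.5,idx.max()+.5)],ray(c,idx.mean(),v,.118)@by*1000)
s=load("s0" if False else "scene0")
# plate in wrist: rows with depth
for v in (205,225,245,265,300,340,365):
    print(v,[(x,(P[v,x]@px).round(1),(P[v,x]@by).round(1),P[v,x,2].round(1)) for x in (306,310,314,318,345)])
```

```text
150 322 333 [np.float64(466.9), np.float64(478.6)] 384.4680118992767
162 321 333 [np.float64(466.0), np.float64(478.8)] 373.01891114676516
174 321 332 [np.float64(466.1), np.float64(478.0)] 361.333580692639
186 321 332 [np.float64(466.2), np.float64(478.2)] 349.4079945642585
198 321 332 [np.float64(466.2), np.float64(478.4)] 337.2351752958187
210 321 332 [np.float64(466.3), np.float64(478.6)] 324.80866968783715
222 321 332 [np.float64(466.4), np.float64(478.8)] 312.12168205880295
234 322 331 [np.float64(467.5), np.float64(478.0)] 299.167181049461
246 323 331 [np.float64(468.7), np.float64(478.2)] 285.9376239745909
258 324 331 [np.float64(469.8), np.float64(478.4)] 272.4258050042216
205 [(306, np.float64(453.0), np.float64(345.8), np.float64(197.0)), (310, np.float64(456.2), np.float64(347.7), np.float64(206.8)), (314, np.float64(459.3), np.float64(347.7), np.float64(206.6)), (318, np.float64(462.4), np.float64(346.8), np.float64(202.3)), (345, np.float64(502.2), np.float64(307.2), np.float64(3.6))]
225 [(306, np.float64(454.3), np.float64(347.4), np.float64(266.0)), (310, np.float64(
[... 1159 characters left out ...]
t64(472.9), np.float64(327.3), np.float64(323.6))]
340 [(306, np.float64(455.1), np.float64(307.3), np.float64(324.7)), (310, np.float64(457.0), np.float64(307.0), np.float64(324.3)), (314, np.float64(458.9), np.float64(306.7), np.float64(323.9)), (318, np.float64(460.7), np.float64(306.7), np.float64(323.9)), (345, np.float64(469.8), np.float64(328.6), np.float64(357.3))]
365 [(306, np.float64(455.0), np.float64(293.2), np.float64(324.2)), (310, np.float64(456.9), np.float64(293.7), np.float64(324.8)), (314, np.float64(458.9), np.float64(293.2), np.float64(324.2)), (318, np.float64(460.8), np.float64(292.9), np.float64(323.8)), (345, np.float64(466.1), np.float64(345.3), np.float64(393.4))]
```

View pics/w16c.png

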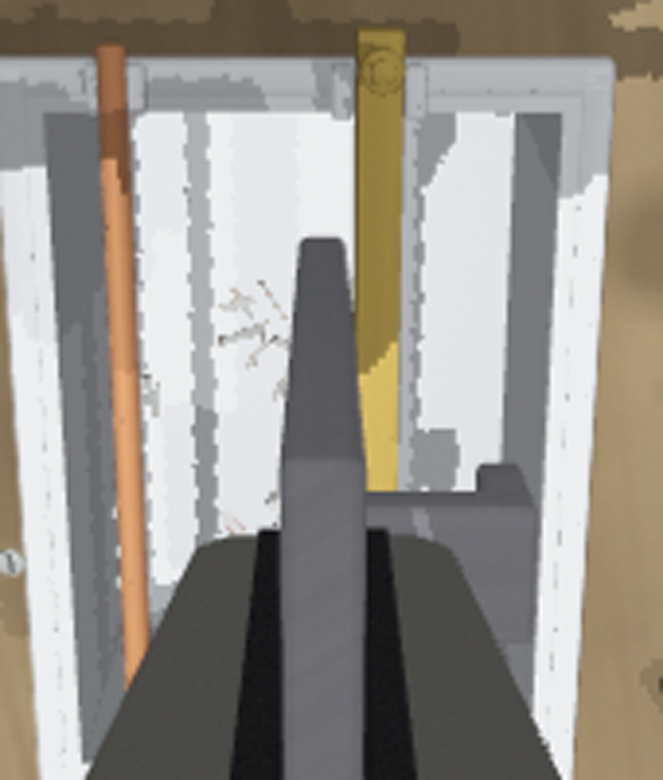

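Call:
step_arm --commands '[0,0,16,0,0,0,255,0,0,20,0,0,0,255,0,0,20,0,0,0,255,0,0,20,0,0,0,255,0,0,20,0,0,0,255,0,0,16,0,0,0,255,0,0,14,0,0,0,255,0,0,10,0,0,0,255,0,0,0,0,0,0,255,0,0,0,0,0,0,255]'

```text
clock: 24.78
position: [0.5049, 0.2384, 0.1342]
tool_rot: [[0.163, 0.987, 0.0], [0.987, -0.163, 0.001], [0.001, 0.0, -1.0]]
contact_force: [0.1, -1.0, -4.6]
opening: 0.0097
```

Run:
```python
from hang import *
import plant
o=plant.get_obs();print(o["clock"],o["position"],o["position"]@px*1000,o["opening"],o["contact_force"])
c=snap("wrist","w17");crop(c,230,140,400,340,3.9,"w17c")
c=snap("scene","s17");crop(c,140,120,290,270,4,"s17c")
```

```text
24.775 [0.505 0.238 0.134] 459.2034680667482 0.0097027267938695 [ 0.138 -1.01  -4.623]
```

View pics/w17c.png

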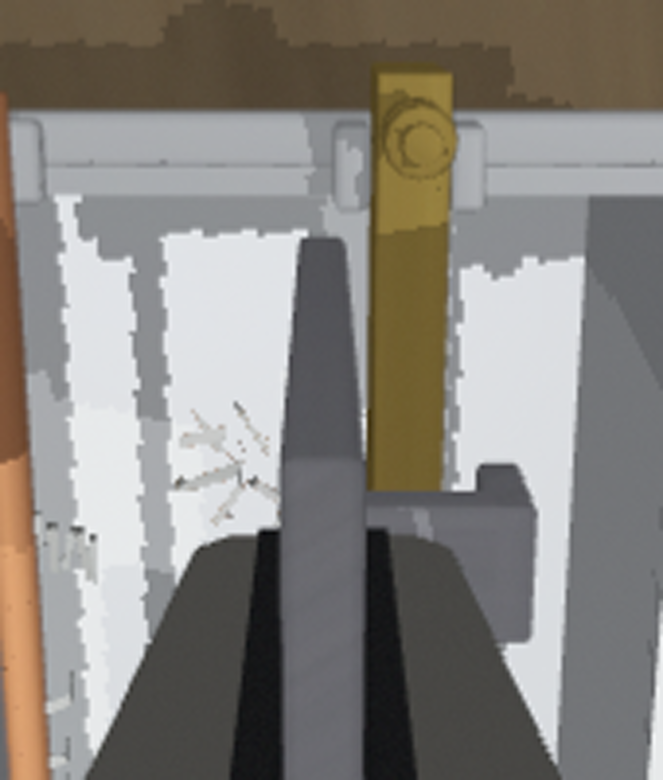

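View pics/s17c.png

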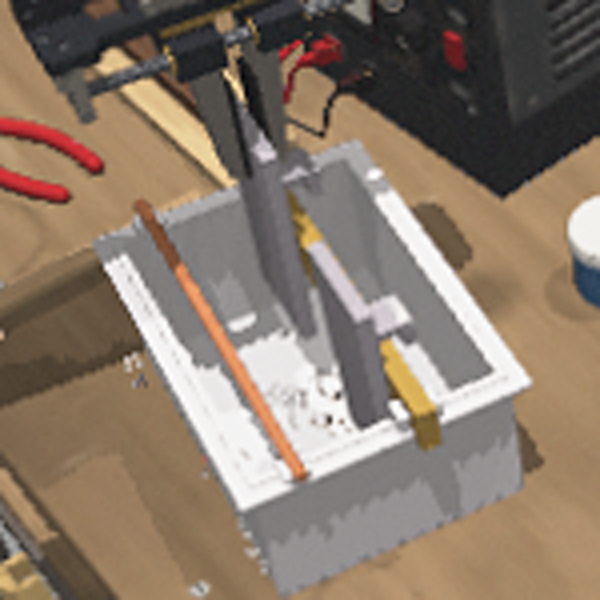

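Run:
```python
from hang import *
c=load("w17");P=cloud(c)*1000
for v in (210,225,240,255,262):
    print(v,[(ray(c,230+x/3.9,v,.118)@px*1000).round(1) for x in (370,443)])
    row=P[v,318:350];m=abs(row[:,2]-118)<5;idx=np.where(m)[0]+318;print(idx.min(),idx.max(),[(ray(c,x,v,.118)@px*1000).round(1) for x in (idx.min()-.5,idx.max()+.5)])
f=lambda x,y,z:(ray(c,230+(x+.5)/3.9-.5,140+(y+.5)/3.9-.5,z)*1000)
print("nib top plane z=.150: tip outer/inner", [(f(x,y,.150)@px) for x,y in((535,510),)], [f(x,y,.138)@px for x,y in((478,470),)])
print("plate at head z .188", [f(x,470,.188)@px for x in (284,364)])
```

```text
210 [np.float64(466.1), np.float64(477.8)]
326 344 [np.float64(466.5), np.float64(478.4)]
225 [np.float64(466.2), np.float64(478.0)]
326 344 [np.float64(466.6), np.float64(478.6)]
240 [np.float64(466.3), np.float64(478.3)]
325 343 [np.float64(466.1), np.float64(478.2)]
255 [np.float64(466.4), np.float64(478.6)]
325 343 [np.float64(466.2), np.float64(478.5)]
262 [np.float64(466.5), np.float64(478.7)]
325 343 [np.float64(466.2), np.float64(478.6)]
nib top plane z=.150: tip outer/inner [np.float64(488.6998273144932)] [np.float64(481.81136922753416)]
plate at head z .188 [np.float64(453.9336108471173), np.float64(462.8894177275738)]
```

Call:
step_arm --commands '[0,0,8,0,0,0,255,0,0,7,0,0,0,255,0,0,5,0,0,0,255,0,1,0,0,0,0,255,0,1,0,0,0,0,255,0,0,0,0,0,0,255]'

```text
clock: 25.62
position: [0.5067, 0.238, 0.1139]
tool_rot: [[0.163, 0.987, 0.0], [0.987, -0.163, 0.0], [0.0, -0.0, -1.0]]
contact_force: [0.0, -0.4, -4.9]
opening: 0.0098
```

Run:
```python
from hang import *
import plant
o=plant.get_obs();print(o["clock"],o["position"],o["position"]@px*1000,o["opening"],o["contact_force"])
c=snap("wrist","w18");crop(c,270,190,380,310,6,"w18c")
c=snap("scene","s18");crop(c,140,120,290,270,4,"s18c")
```

```text
25.625 [0.507 0.238 0.114] 461.0060637186623 0.009841741907219636 [ 0.029 -0.434 -4.926]
```

View pics/w18c.png

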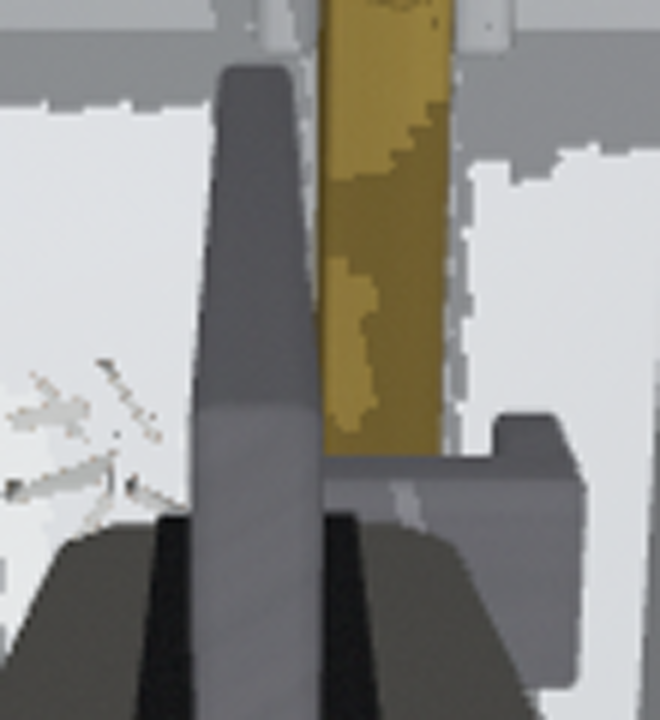

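View pics/s18c.png

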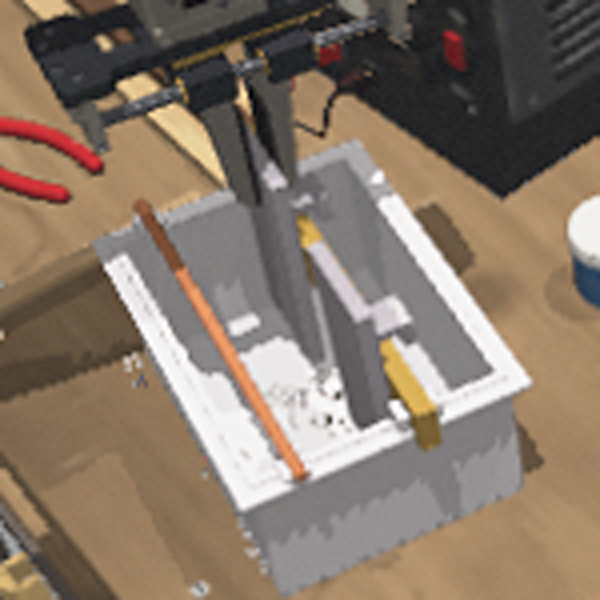

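Call:
step_arm --commands '[0,0.5,0,0,0,0,255,0,0.5,0,0,0,0,255,0,0,0,0,0,0,255]'

```text
clock: 26.1
position: [0.5074, 0.2379, 0.1137]
tool_rot: [[0.163, 0.987, -0.0], [0.987, -0.163, 0.0], [0.0, -0.0, -1.0]]
contact_force: [0.5, -0.2, -4.2]
opening: 0.01
```

Call:
step_arm --commands '[0,0.4,0,0,0,0,255,0,0,0,0,0,0,255]'

```text
clock: 26.35
position: [0.5078, 0.2378, 0.1136]
tool_rot: [[0.163, 0.987, -0.0], [0.987, -0.163, 0.0], [0.0, -0.0, -1.0]]
contact_force: [-0.1, -0.7, -5.6]
opening: 0.0098
```

Call:
step_arm --commands '[0,0.5,0,0,0,0,255,0,0,0,0,0,0,255]'

```text
clock: 26.6
position: [0.5082, 0.2378, 0.1136]
tool_rot: [[0.163, 0.987, -0.001], [0.987, -0.163, 0.0], [0.0, -0.001, -1.0]]
contact_force: [-0.7, 0.8, -4.7]
opening: 0.0098
```

Call:
step_arm --commands '[0,0.5,0,0,0,0,255,0,0,0,0,0,0,255]'

```text
clock: 26.85
position: [0.5082, 0.2377, 0.1135]
tool_rot: [[0.163, 0.987, -0.002], [0.987, -0.163, 0.0], [0.0, -0.002, -1.0]]
contact_force: [-2.7, -0.6, -3.0]
opening: 0.0097
```

Call:
step_arm --commands '[0,0.5,0,0,0,0,255,0,0,0,0,0,0,255]'

```text
clock: 27.1
position: [0.5083, 0.2377, 0.1134]
tool_rot: [[0.163, 0.987, -0.003], [0.987, -0.163, 0.0], [0.0, -0.003, -1.0]]
contact_force: [-4.3, 1.0, -2.3]
opening: 0.0097
```

Call:
step_arm --commands '[0,-0.6,0.5,0,0,0,255,0,0,1,0,0,0,255,0,0,1,0,0,0,255,0,0,0,0,0,0,255]'

```text
clock: 27.6
position: [0.5083, 0.2378, 0.1109]
tool_rot: [[0.163, 0.987, -0.001], [0.987, -0.163, 0.0], [0.0, -0.001, -1.0]]
contact_force: [-4.8, 1.4, -3.8]
opening: 0.01
```

Call:
step_arm --commands '[0,0,0.7,0,0,0,255,0,0,0,0,0,0,255]'

```text
clock: 27.85
position: [0.5083, 0.2378, 0.1103]
tool_rot: [[0.163, 0.987, -0.001], [0.987, -0.163, 0.0], [0.0, -0.001, -1.0]]
contact_force: [-5.7, 1.7, -2.7]
opening: 0.0098
```

Call:
step_arm --commands '[0,0,0.7,0,0,0,255,0,0,0,0,0,0,255]'

```text
clock: 28.1
position: [0.5082, 0.2377, 0.1096]
tool_rot: [[0.163, 0.987, -0.001], [0.987, -0.163, 0.0], [0.0, -0.001, -1.0]]
contact_force: [-5.8, 1.2, -3.6]
opening: 0.01
```

Call:
step_arm --commands '[0,0,0.7,0,0,0,255,0,0,0,0,0,0,255]'

```text
clock: 28.35
position: [0.5082, 0.2378, 0.1092]
tool_rot: [[0.163, 0.987, -0.001], [0.987, -0.163, 0.001], [0.0, -0.002, -1.0]]
contact_force: [-6.6, 1.2, -0.6]
opening: 0.0097
```

Call:
step_arm --commands '[0,0,0.7,0,0,0,255,0,0,0,0,0,0,255]'

```text
clock: 28.6
position: [0.5083, 0.2378, 0.1092]
tool_rot: [[0.163, 0.987, -0.002], [0.987, -0.163, 0.001], [0.001, -0.002, -1.0]]
contact_force: [-9.0, -0.4, 5.7]
opening: 0.0098
```

Run:
```python
from hang import *
c=snap("scene","s19");crop(c,160,110,280,230,6,"s19c")
c=snap("wrist","w19");crop(c,270,190,380,310,6,"w19c")
```

```text
(no output)
```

View pics/s19c.png

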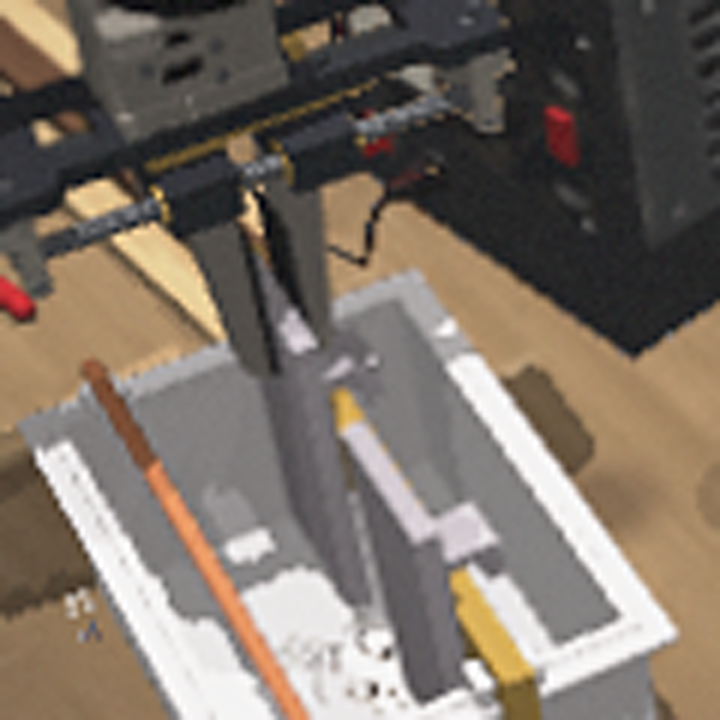

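View pics/w19c.png

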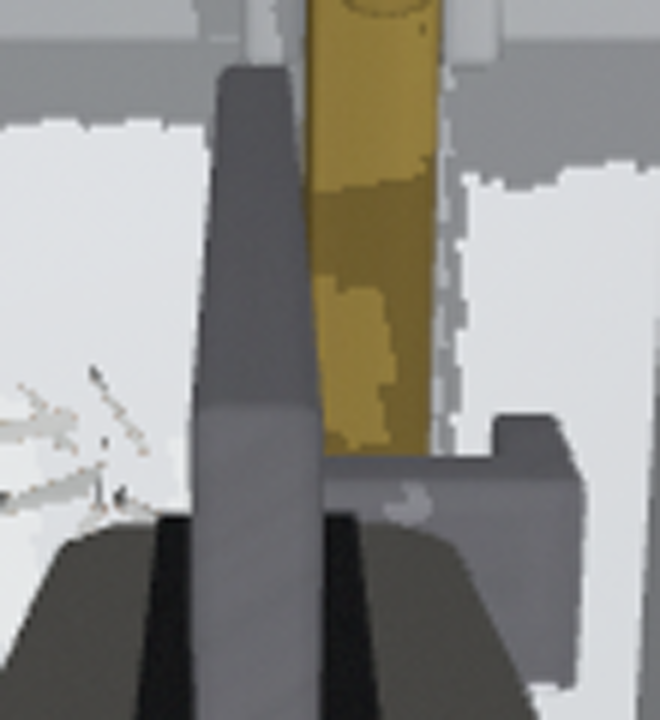

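Call:
step_arm --commands '[0,-0.4,-0.7,0,0,0,255,0,0,0,0,0,0,255]' --grip_force 10

```text
clock: 28.95
position: [0.5082, 0.2378, 0.1092]
tool_rot: [[0.163, 0.987, -0.001], [0.987, -0.163, 0.0], [0.0, -0.001, -1.0]]
contact_force: [-5.0, 0.6, -1.7]
opening: 0.0099
```

Call:
step_arm --commands '[0,0,0,0,0,0,222,0,0,0,0,0,0,215,0,0,0,0,0,0,205,0,0,0,0,0,0,190,0,0,0,0,0,0,170,0,0,0,0,0,0,150,0,0,0,0,0,0,140,0,0,0,0,0,0,140]'

```text
clock: 29.95
position: [0.5083, 0.2377, 0.109]
tool_rot: [[0.163, 0.987, -0.0], [0.987, -0.163, 0.0], [0.0, -0.0, -1.0]]
contact_force: [-0.1, -0.5, 0.2]
opening: 0.0412
```

Run:
```python
from hang import *
c=snap("scene","s20");crop(c,160,110,280,230,6,"s20c")
c=snap("wrist","w20");crop(c,230,170,400,320,4.5,"w20c")
```

```text
(no output)
```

View pics/s20c.png

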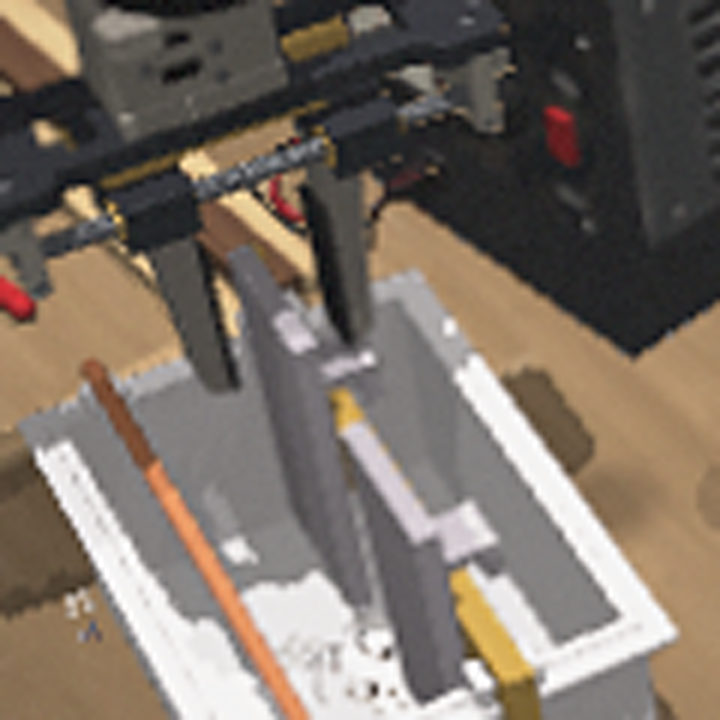

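View pics/w20c.png

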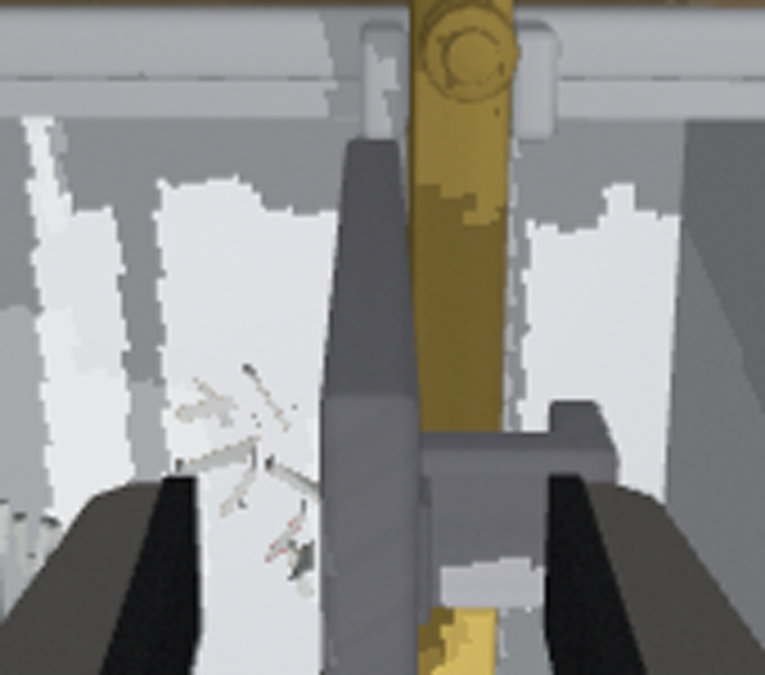

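Hanging plumb, with the nib hooked over the bar. Next I retreat straight up.

Call:
step_arm --commands '[0,0,-10,0,0,0,140,0,0,-20,0,0,0,140,0,0,-30,0,0,0,140,0,0,-30,0,0,0,140,0,0,-30,0,0,0,140,0,0,-30,0,0,0,140,0,0,0,0,0,0,140,0,0,0,0,0,0,140]'

```text
clock: 31.05
position: [0.5079, 0.2377, 0.259]
tool_rot: [[0.163, 0.987, -0.001], [0.987, -0.163, 0.001], [0.001, -0.001, -1.0]]
contact_force: [-0.1, 0.0, -0.2]
opening: 0.0415
```

Run:
```python
from hang import *
c=snap("scene","s21");crop(c,150,110,290,270,4.5,"s21c")
c=snap("wrist","w21");crop(c,230,120,400,320,3.9,"w21c")
c=snap("top","t21");crop(c,135,225,285,340,5,"t21c")
```

```text
(no output)
```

View pics/s21c.png

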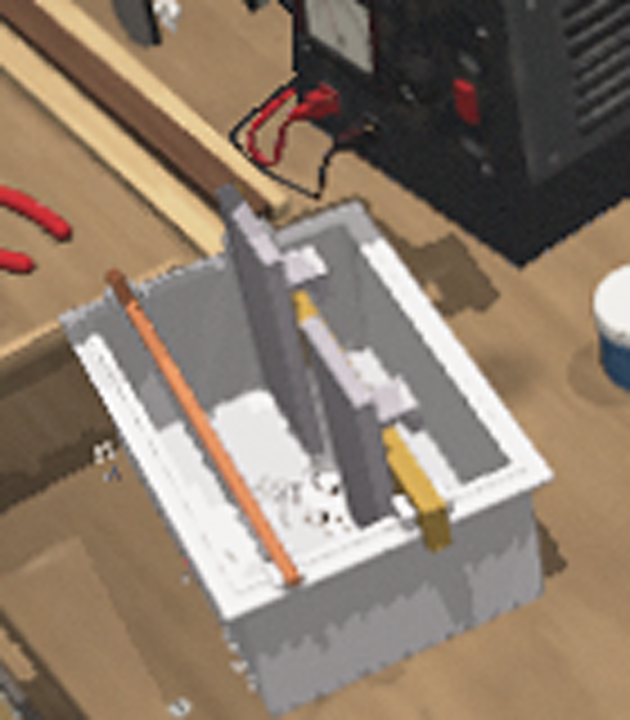

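View pics/w21c.png

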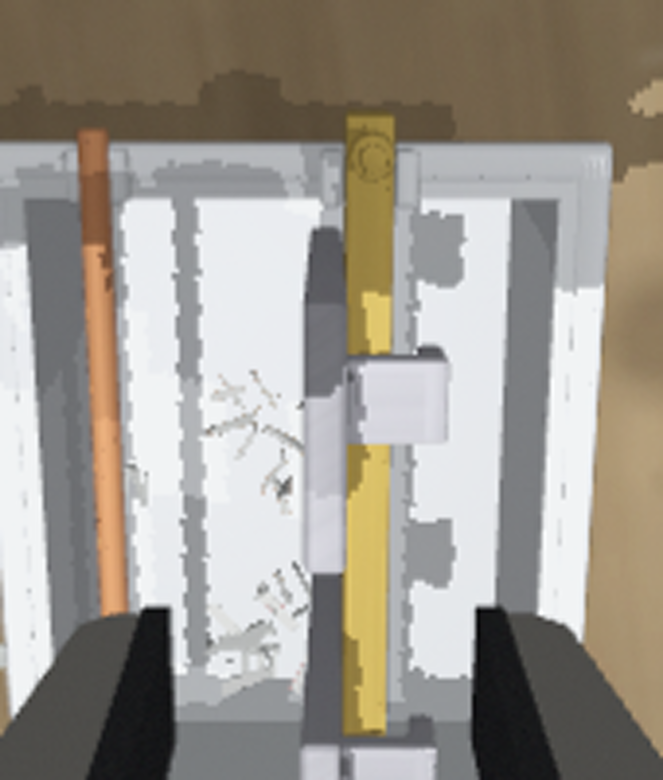

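Run:
```python
from hang import *
c=load("w21");P=cloud(c)*1000
h=P[(abs(P@by-317)<34)&(abs(P@px-458)<10)&(P[...,2]>145)&(P[...,2]<180)]; print("head z",np.median(h[:,2]),"perp",np.percentile(h@px,[2,50,98]),"along",np.percentile(h@by,[1,99]))
n=P[(abs(P@by-317)<14)&(abs(P@px-480)<14)&(P[...,2]>119)&(P[...,2]<140)]; print("nib top z",np.median(n[:,2]))
n=P[(abs(P@by-210)<14)&(abs(P@px-480)<14)&(P[...,2]>119)&(P[...,2]<140)]; print("nib2 top z",np.median(n[:,2]),len(n))
for nm in("s20","s21"):
  c=load(nm);P=cloud(c)
  cc,nn=planefit(P,(204,168,213,190)); nn*=-np.sign(nn@px);print(nm,cc*1000,"px,by,z comps",nn@px,nn@by,nn[2])
  cc,nn=planefit(P,(224,190,234,215)); nn*=-np.sign(nn@px);print(nm,"anode2",nn@px,nn@by,nn[2])
```

```text
head z 163.21096195704925 perp [457.087 461.526 465.995] along [286.788 349.118]
nib top z 125.51347740920437
nib2 top z 125.46131012231093 502
s20 [502.121 232.16  110.675] px,by,z comps -0.9999649873765574 -0.00795463039980005 -0.0025976674544108693
s20 anode2 -0.9130552714540379 0.39576333131532326 0.09849597380700913
s21 [502.324 233.59  108.432] px,by,z comps -0.999997425077261 -0.002172714573436312 -0.0006550955884169371
s21 anode2 -0.9118174804475936 0.3980883968615045 0.10057092340452385
```

Run:
```python
from h import *
a=load("s20")["pixels"].astype(int);b=load("s21")["pixels"].astype(int);c=load("scene0")["pixels"].astype(int)
d=abs(a-b).max(2)
print("diff of foot region s20/s21",(d[185:215,205:228]>40).sum())
```

```text
diff of foot region s20/s21 74
```

Call:
step_arm --commands '[0,0,-25,0,0,0,140,0,-25,-20,0,0,0,140,0,-25,0,0,0,0,140,0,0,0,0,0,0,140,0,0,0,0,0,0,140,0,0,0,0,0,0,140]'

```text
clock: 31.95
position: [0.4598, 0.2452, 0.304]
tool_rot: [[0.164, 0.986, 0.0], [0.986, -0.164, -0.001], [-0.001, 0.0, -1.0]]
contact_force: [0.1, -0.2, -0.5]
opening: 0.0417
```

Run:
```python
from hang import *
c=snap("scene","s22")
a=load("s21")["pixels"].astype(int);b=c["pixels"].astype(int)
d=abs(a-b).max(2);print((d[150:240,195:250]>40).sum())
c=snap("top","t22");crop(c,100,215,285,345,4.2,"t22c")
```

```text
257
```

View pics/s22.png

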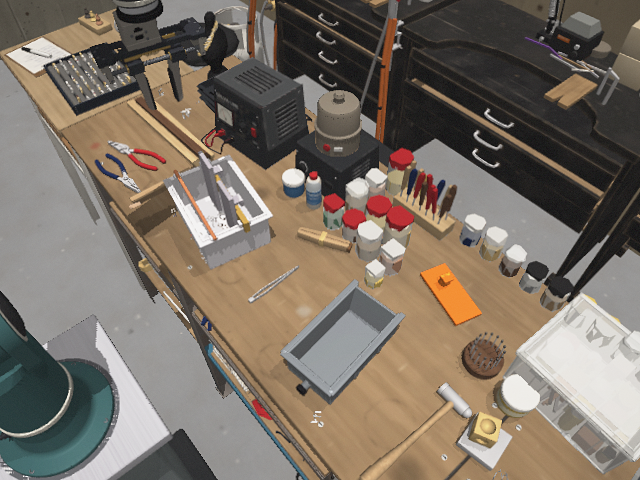

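Run:
```python
from h import *
P=cloud(load("s22"))
cc,nn=planefit(P,(203,168,211,190));print(nn)
import plant
print(plant.get_obs()["clock"],plant.hand_in())
```

```text
[ 0.985 -0.175  0.002]
the job is handed in; nothing more can be done
32.05 None
```

The anode plate now hangs on the brass bar's free half beside the other plate. I handed the job in at 32 s, with the gripper open and clear of everything.

**What I did:** I gripped the nib and lifted the plate, then tipped it up on its foot until it leaned on the sloping wall at about 14°. I let go and checked it stood there by itself. Then I gripped it by the bare head, lifted it out and lowered it with its face against the bar until the force reading showed the nib resting on it. I then released it and backed away.

**Last checks:**
- **Seating:** both plates' nib tops read the same height, z = 125.5 mm.
- **Plumb:** the plate's face is within about 0.2° of vertical.
- **Still:** the face fit gave the same result in each of three pictures after release. A raw pixel comparison between pictures did show some changes, which I put down to the arm's moving shadow but did not check further.
- **Other plate:** `anode_2` looks unmoved in the pictures. The plane fit I tried on it mixed in other surfaces and was useless, so I have no number for it.

**What went wrong on the way:**
- **Tool tip:** the reported TCP lies about 25 mm beyond where the cameras see the fingertips. My first grasp closed on nothing just above the nib, and I corrected for the offset after that.
- **Foot left the floor:** early in the tip-up the plate turned with the gripper instead of pivoting, so its foot hung about 20 mm off the floor. I eased the grip and it came back down.

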